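Set the tag press's click dial and load a tag blank to its stop

ROBOT

A 7-joint arm with a two-finger parallel gripper is mounted at the origin on a cart in front of the work surface, level with it; the furniture and walls round the work are solid. World frame = base frame: x ahead of the robot, y to its left, z up, the work surface at z = 0. Lengths are in mm, angles in rad, forces in N, time in s.
With the tool pointing down it reaches from about 350 to 900 mm from the base axis. Payload 8.1 kg.
Tool frame: the origin (TCP) lies at the very end of the fingers, on their centre line; the grasp point (between the pads) lies 19 mm behind it; x points along the fingers, y is the direction in which the jaws open and shut, and the axes are right-handed (so a half turn about x gives the same grasp; the last joint's range is limited). The gripper opens to 85 mm and grips with 20 to 120 N. Pads are 22 mm wide; open, the fingers measure 114 mm over their backs; the gripper's body (76 mm by 85 mm) begins 54 mm behind the grasp point. The pads swing forward as they close: fully open they stand 13 mm farther back than shut.
Start: joints at [1.139, 0.434, 0.025, 1.573, -0.012, 1.134, -0.075], TCP at [201.794, -591.542, 207.723] pointing down, gripper open.
Joint ranges: [-2.62, 2.62], [-0.44, 2.09], [-1.27, 1.32], [0.08, 2.57], [-1.32, 4.46], [0.12, 2], [-2.74, 2.74]. Speed limits (rad/s): [2.22, 2.22, 3.01, 3.01, 3.14, 3.14, 3.14].

INTERFACE

Orientations are given as a unit quaternion [w, x, y, z].
In Python, from workcell import ctrl gives the robot as it stands.
- The arm moves only by the tool apply_moves, never from a script. Its argument "commands" is a list of rows, each an object of numbers: "x", "y", "z": the shift along the tool's x, y, z in cm; "ax", "ay", "az": the turn, a rotation vector about the tool's x, y, z in degrees; "claw": the opening, from 0 (shut) to 1 (fully open). A call has 1 to 20 rows; each row is the pose to reach, as a shift and turn from the pose commanded when the call began, along the tool's axes at that moment; what a row does not reach only later rows make up. A row lasts 1/10 s, in which the tool goes at most 50 mm and 8.59 degrees, less where a joint would pass 70% of its speed; a pose out of reach is approached as far as the arm can. A call with a gripper value outside its range is refused whole. The fingers move at their own pace and stop on an object; the grip force is fixed at half the most. Time passes only in rows, so rows that repeat a pose let the fingers close. It gives the time, the measured TCP pose, the force and the opening at its end, in the units of the state.
- ctrl.sense(): the state, without advancing time (a new reading comes with each control period).
- ctrl.grab_frame(name): name is "scene" or "side" or "wrist"; returns a dict with "pixels" (420x560x3 uint8, red, green, blue), "fx", "fy", "cx", "cy" (pixels), "dist_coeffs" ([k1, k2, p1, p2, k3] as OpenCV has them; the pictures are not rectified), "view" (4x4, takes a point from world to camera coordinates). Camera axes: x right, y down, z forward; pixel columns grow to the right and rows downward; lengths in mm; the calibration is good to about 2 mm. A picture is of the moment at which its call begins. There is no depth.
- ctrl.sign_off(): hands the job in, once; it reports no verdict.
Trained networks look in a picture, given as the dict that the camera call returned (one of the last four; its "shot" number tells which), for a name from the list of things; names that differ only in an ending like _2 or _b are one class to them, and where a whole thing is asked for, a point or a joint stands for the part that bears it (a point fixed in the world has none). Each returns a list of dicts, best first, with "p" (0 to 1); they miss things now and then, are a little off and sometimes report something else, mostly with a low value. They report only what shows in the picture. A call takes as long as a camera call. They do not tell look-alikes from the thing itself.
- ctrl.find_in(picture, target): "point" ([column, row] as shares, 0 to 1, of the picture: columns of its width, rows of its height, amid what is visible of it).
The state is a dict: "clock": time; "joint_positions": joint angles; "joint_vel": joint speeds; "effort": joint torques, N m; "tcp_pos": TCP position; "orientation": TCP orientation; "ft_force": force on the tool from outside, world axes, zero at the start; "torque": the same for the moment, N m; "grip_width": finger opening in mm.
Only numpy, scipy, OpenCV 4.12 (cv2) and the standard library are available. Lean on these libraries where they do the work, as an engineer would, in place of code of your own. Each camera call takes 0.05 s, during which the arm holds its last target.

TASK

First set the tag press: turn its black dial anticlockwise back to its end stop, then clockwise exactly six clicks from there. Then draw the wooden tag by its tail out from under the yellow carton and tape roll, without upsetting them or carrying them along, put the tag down on the worktop clear of the carton and let go. Take it again by its wide body, lay it flat and straight on the press bed and slide it tail first into the throat until its tip touches the brass depth stop, gently enough that the dial still stands at six clicks, and let go.

Things in the scene. Friction and masses are not known exactly. Their poses are not given: they have to be found in the camera images.
- dial (a joint): angle of the press's dial in rad: 0 at the anticlockwise end stop, growing as it is turned clockwise seen from above; it clicks into a rest every 24 degrees (0.419 rad), nine clicks from end to end (up to 3.77), and springs to the nearest click when let go (about 0.15 Nm to pass a click). It starts two to four clicks up. Six clicks = 2.513 rad
- dial_grip (a point): on the dial's upright axis, 73 mm above the worktop, the height to grip. The dial is a round black fluted knob 40 mm in diameter, its grip reaching from 51 to 88 mm above the worktop over a 53 mm skirt; a white line on it points to a ring of ten ticks on the press, the long red one at the end stop. It can be gripped across any diameter
- press_mouth (a point): mouth of the grey tag press, a block 110 x 110 mm and 46 mm high that is fixed to the worktop: the point lies in the plane of its front, mid-width, at the level of the bed (8 mm above the worktop). x points into the throat (horizontal), z up. The throat is 32 mm wide and 16 mm high above the bed. The bed is a dark steel tongue 36 mm wide, top 8 mm above the worktop, reaching 108 mm out of the mouth along -x. The dial's axis is 58 mm behind the mouth (+x)
- stop_face (a point): middle of the front face of the brass depth stop in the throat (same axes as press_mouth), 4 mm above the bed; 20 mm behind the mouth with the dial at 0 and 2.5 mm deeper for each click, so 35 mm at six clicks. The dial drives it; a push over about 20 N would drive the dial round
- tag_body (a point): centre of the body of the loose wooden tag (half-way up): a flat paddle 8 mm thick, 70 g; body 90 mm along its x and 50 mm wide in y, plus a tail 20 mm wide and 50 mm long, with a round end, that stands out from the body along -x. z up. It starts flat on the worktop with its body under the carton and its tail sticking out towards the robot between two bench stops
- tag_tail (a point): on the tag's tail, mid-width and half-way up, 78 mm from the body's centre and 17 mm from the tip: a place to pinch the tail across y
- tag_tip (a point): tip of the tag's tail, half-way up, 95 mm from the body's centre along the tag's -x
- carton_center (a point): centre of the flat yellow card carton, 69 mm (x) by 131 mm (y) by 30 mm, 150 g, its lid shut, lying across the tag's body; it drops 8 mm on to the worktop when the tag is drawn away
- tape_center (a point): centre of the roll of black tape, 62 mm across and 19 mm high, lying loose on the carton
- bench_stops: two small upright bench stops (steel posts 16 mm thick, 32 mm high, rubber caps) fixed to the worktop; the origin lies on the worktop midway between them, the posts at y = +42 and -42 mm, with thin feet on outwards to y = 82 mm. x points from the tail to the carton, which lies just behind the posts and is held back by them when the tag is drawn out along -x between them
There are look-alikes about, which are no part of the job. Of the things like the part that bears tag_body, leave any that is green; of the rest the larger one is meant.

How it is judged (in metres and radians):
On the way, in this order (a step that is already met when the one before it is completed fails the run):
1. the dial is turned back to its end stop (value of joint dial below 0.12 rad), for 0.1 s.
2. the dial stands six clicks up (value of joint dial between 2.39 and 2.64 rad), for 0.3 s.
3. the tag lies flat on the worktop clear of the carton, its tail let go (horizontal distance between tag_body and carton_center above 0.083 m and height (world z) of tag_body below 0.009 m and angle between tag_body's own z axis and vertical below 0.06 rad and distance between the grasp point and tag_tail above 0.05 m), for 0.1 s.
At the end, for the whole second after the job is handed in: The dial stands at six clicks (2.39 to 2.64 rad); the tag lies flat on the press bed, within 0.12 rad of straight, its tip in the throat within 3 mm of the stop's face; the carton lies flat on the worktop within 45 mm of where it began, with the tape roll flat on it (all of step 2 and x of tag_tip in the frame of stop_face between -0.003 and 0.003 m and y of tag_tip in the frame of press_mouth between -0.012 and 0.012 m and angle between the x axis of tag_body and the x axis of press_mouth, either way round below 0.12 rad and angle between tag_body's own z axis and vertical below 0.06 rad and height (world z) of tag_body between 0.009 and 0.016 m and height (world z) of carton_center below 0.021 m and angle between each of carton_center, tape_center's own z axis and vertical below 0.1 rad and distance of carton_center from where it was at the start of the episode below 0.045 m and height (world z) of tape_center above 0.034 m and horizontal distance between tape_center and carton_center below 0.06 m); the robot touches nothing.
It fails at once if the carton or the tape roll is tipped up (angle between any of carton_center, tape_center's own z axis and vertical above 0.4 rad).
It also fails if it takes over 72 s, if anything falls off the work surface, if the arm or the gripper's body presses on something with over 40 N, if the wrist force passes 120 N, or if a joint passes its speed limit or range.

## Working session

There is one attempt and no reset: what is moved stays moved. The work goes in short steps, Python scripts to look and compute and a tool call to move; the robot and the scene stay as the last step left them, time stands still between calls to the robot, and variables do not carry over. Pictures are saved under pics/ and viewed, and the job is handed in when it is done.

Besides the shell and the picture viewer there is one more tool, called as name(argument=value, ...) on one line, values as JSON. apply_moves: Moves the arm, as the interface text tells. Its arguments: {"type":"object","properties":{"commands":{"type":"array","items":{"type":"object","properties":{"x":{"type":"number"},"y":{"type":"number"},"z":{"type":"number"},"ax":{"type":"number"},"ay":{"type":"number"},"az":{"type":"number"},"claw":{"type":"number"}}}}},"required":["commands"]}

```bash
ls; mkdir -p pics; cat > h.py <<'E'
import numpy as np, cv2
from workcell import ctrl
def grab(n,save=None):
    f=ctrl.grab_frame(n)
    if save: cv2.imwrite('pics/'+save,cv2.cvtColor(np.asarray(f['pixels'],dtype=np.uint8),cv2.COLOR_RGB2BGR))
    return f
def KD(f):
    return np.array([[f['fx'],0,f['cx']],[0,f['fy'],f['cy']],[0,0,1.]]),np.array(f['dist_coeffs'],float)
def px2z(f,uv,z):
    K,D=KD(f);V=np.array(f['view'],float)
    n=cv2.undistortPoints(np.array(uv,float).reshape(-1,1,2),K,D).reshape(-1,2)
    R=V[:3,:3];c=-R.T@V[:3,3]
    d=np.c_[n,np.ones(len(n))]@R
    s=(z-c[2])/d[:,2]
    return c+d*s[:,None]
def proj(f,P):
    K,D=KD(f);V=np.array(f['view'],float)
    r,_=cv2.Rodrigues(V[:3,:3])
    return cv2.projectPoints(np.array(P,float).reshape(-1,1,3),r,V[:3,3],K,D)[0].reshape(-1,2)
def Rq(q):
    w,x,y,z=q
    from scipy.spatial.transform import Rotation as R
    return R.from_quat([x,y,z,w]).as_matrix()
E
python3 - <<'E'
from h import *
s=ctrl.sense();print(s);print(Rq(s['orientation']).round(3))
for n in ['scene','side','wrist']:
    f=grab(n,n+'0.png')
    V=np.array(f['view']);print(n,'cam',(-V[:3,:3].T@V[:3,3]).round(0),f['fx'],f['dist_coeffs'])
    for t in ['dial_grip','press_mouth','stop_face','tag_body','tag_tail','tag_tip','carton_center','tape_center','bench_stops']:
        try:
            r=ctrl.find_in(f,t)
            print(t,[(round(a['p'],2),round(a['point'][0]*560),round(a['point'][1]*420)) for a in r[:4]])
        except Exception as e: print(t,e)
E
```

```text
pics
{'clock': 0.0, 'joint_positions': array([ 1.13941275,  0.43523804,  0.02498406,  1.57410669, -0.01158274,
        1.13398716, -0.07509673]), 'joint_vel': array([ 1.07538871e-03, -1.42667498e-03,  9.88012636e-05, -7.55958806e-04,
        1.85578604e-03, -9.76731866e-04,  1.02081658e-04]), 'effort': array([ 2.99759695e-04, -6.70469213e+01,  1.02583285e+00, -3.16211879e+01,
        1.56944641e-02,  1.24523535e-02, -5.21994752e-05]), 'tcp_pos': array([ 201.56259743, -591.03098922,  206.91306521]), 'orientation': array([-0.11515183, -0.69742806, -0.11623907,  0.69772676]), 'ft_force': array([-0.10352497,  0.90568688,  0.07551392]), 'torque': array([ 0.00322441, -0.06096663,  0.03673551]), 'grip_width': 85.1124051116045}
[[-0.001  0.323 -0.946]
 [ 0.001 -0.946 -0.323]
 [-1.    -0.002  0.   ]]
scene cam [302. 577. 768.] 383.6160727266554 [-0.09548437  0.          0.          0.          0.        ]
dial_grip [(0.78, 236, 328)]
press_mouth [(0.58, 242, 332)]
stop_face []
tag_body [(0.61, 327, 207), (0.61, 273, 233)]
tag_tail [(0.62, 327, 210), (0.57, 273, 232)]
tag_tip [(0.75, 276, 234), (0.59, 329, 210)]
carton_center [(0.8, 293, 152)]
tape_center [(0.66, 298, 144)]
bench_stops [(0.47, 303, 162)]
side cam [ 637. -717.  746.] 455.9023139037209 [0.03512961 0.         0.         0.         0.        ]
dial_grip [(0.58, 255, 132)]
press_mouth [(0.78, 251, 150)]
stop_face []
tag_body [(0.9, 286, 335), (0.9, 280, 226), (0.83, 230, 271)]
tag_tail [(0.86, 280, 228), (0.58, 228, 271), (0.57, 285, 335)]
tag_tip [(0.88, 280, 225), (0.83, 229, 271), (0.81, 287, 335)]
carton_center [(0.87, 314, 353)]
tape_center [(0.86, 315, 320)]
bench_stops [(0.79, 286, 359)]
wrist cam [ 278. -565.  375.] 356.8711802424076 [0.01654853 0.         0.         0.         0.        ]
dial_grip []
press_mouth []
stop_face []
tag_body []
tag_tail []
tag_tip []
carton_center []
tape_center []
bench_stops []
```

View pics/scene0.png

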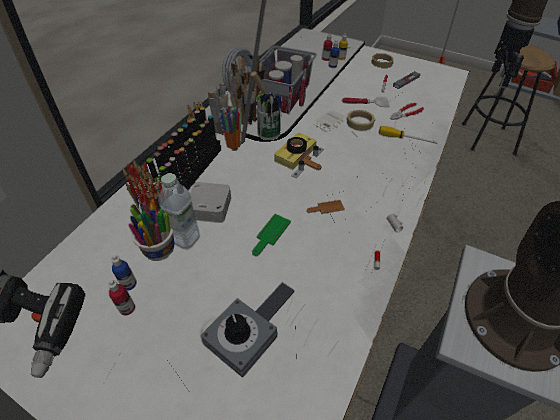

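View pics/side0.png

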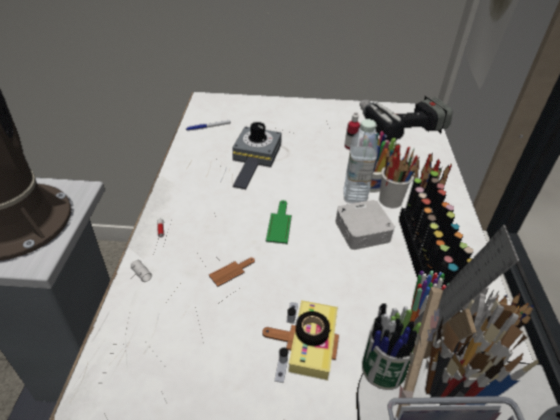

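View pics/wrist0.png

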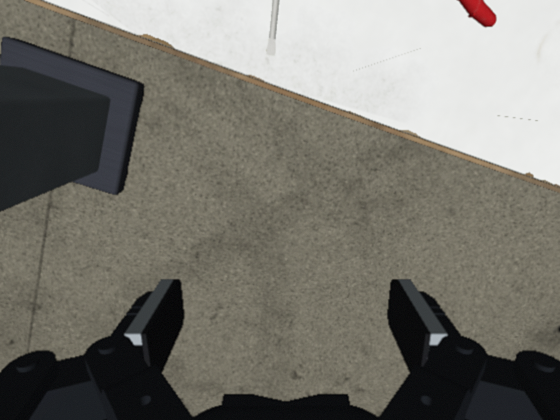

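Scene view: the press is at about (240,335) with the dial at (236,326). The carton is at (295,152), with the tag's tail at (316,167). The green look-alike is at (271,235) and the small one at (326,207). Next I'll measure.

```bash
python3 - <<'E'
from h import *
a=cv2.imread('pics/scene0.png');b=cv2.imread('pics/side0.png')
cv2.imwrite('pics/c1.png',cv2.resize(a[275:385,185:305],None,fx=6,fy=5.4,interpolation=cv2.INTER_CUBIC))
cv2.imwrite('pics/c2.png',cv2.resize(b[285:400,250:360],None,fx=6,fy=5.2,interpolation=cv2.INTER_CUBIC))
cv2.imwrite('pics/c3.png',cv2.resize(b[110:200,220:300],None,fx=8,fy=6.6,interpolation=cv2.INTER_CUBIC))
cv2.imwrite('pics/c4.png',cv2.resize(a[125:185,265:335],None,fx=9,fy=9,interpolation=cv2.INTER_CUBIC))
E
```

```text
(no output)
```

View pics/c1.png

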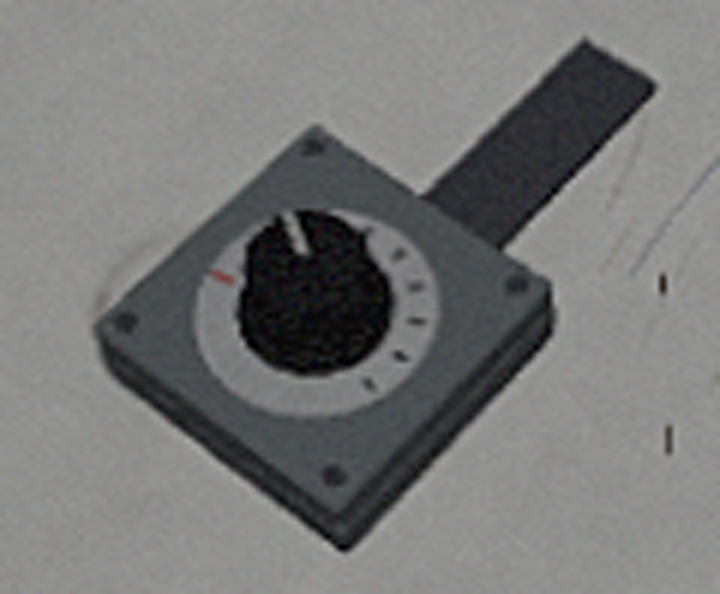

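View pics/c2.png

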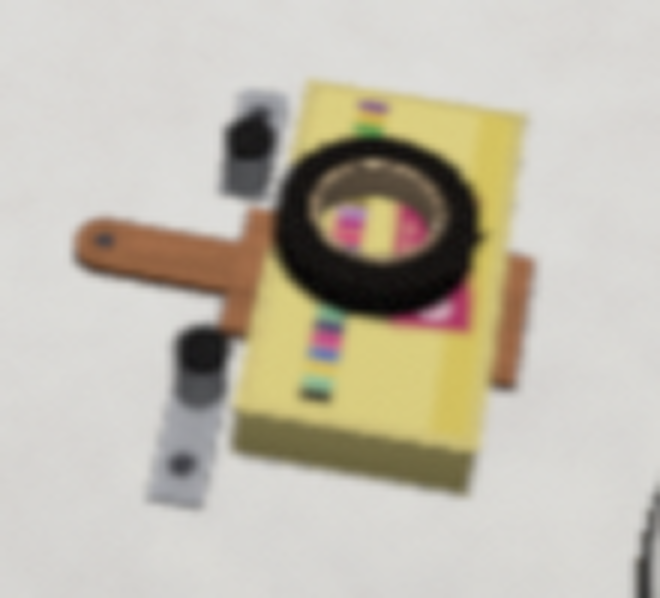

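View pics/c3.png

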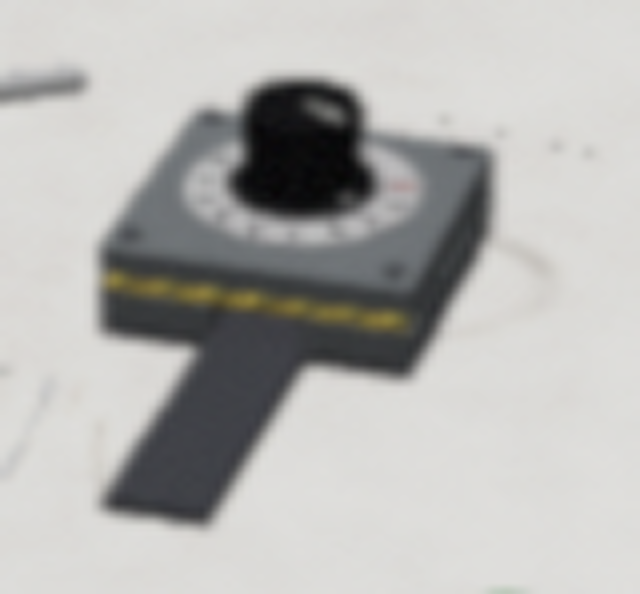

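View pics/c4.png

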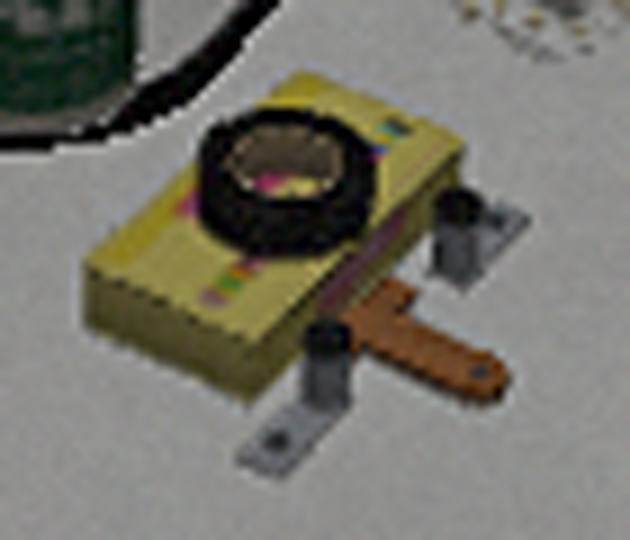

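```bash
cat > m1.py <<'E'
from h import *
from scipy.optimize import least_squares
import pickle
fs=grab('scene');fd=grab('side')
S=lambda L,sx,sy,ox,oy:np.array([[x/sx+ox-.4,y/sy+oy-.4] for x,y in L])
# press frame: mouth at origin, x into
pp=[(110,-55,46),(110,55,46),(0,55,46),(0,-55,46),(-108,18,8),(-108,-18,8)]
sc=S([(345,518),(97,328),(315,123),(552,285),(585,38),(656,88)],6,5.4,185,275)
sd=S([(205,108),(490,150),(408,297),(105,252),(210,522),(103,508)],8,6.6,220,110)
for i,o in ((fs,sc),(fd,sd)):
    for k in range(6): print(px2z(i,[o[k]],pp[k][2]).round(0)[0],end=' ')
    print()
def res(p,which):
    x,y,a=p;c,s=np.cos(a),np.sin(a)
    P=np.array([(x+c*u-s*v,y+s*u+c*v,w) for u,v,w in pp])
    r=[]
    if 's' in which:r.append((proj(fs,P)-sc).ravel())
    if 'd' in which:r.append((proj(fd,P)-sd).ravel())
    return np.concatenate(r)
for w in ('s','d','sd'):
    best=min((least_squares(res,[px2z(fs,[sc[2]],46)[0][0],px2z(fs,[sc[2]],46)[0][1],a],args=(w,),loss='soft_l1') for a in (-2,0,1.5,3)),key=lambda r:r.cost)
    print(w,best.x.round(3),np.abs(best.fun).max())
x,y,a=best.x;print('dial',x+58*np.cos(a),y+58*np.sin(a))
# tag
tp=[(-95,0,8),(45,25,8),(45,-25,8),(-45,25,8),(-45,-25,8)]
td=S([(77,243),(537,258),(515,388),(250,210),(222,332)],6,5.2,250,285)
for k in range(5): print(px2z(fd,[td[k]],8).round(0)[0],end=' ')
def rt(p):
    x,y,a=p;c,s=np.cos(a),np.sin(a)
    P=np.array([(x+c*u-s*v,y+s*u+c*v,w) for u,v,w in tp])
    return (proj(fd,P)-td).ravel()
g=px2z(fd,[td[:3].mean(0)],8)[0]
best=min((least_squares(rt,[g[0],g[1],a],loss='soft_l1') for a in (-2,0,1.5,3)),key=lambda r:r.cost)
print('tag',best.x.round(3),best.fun.round(1))
ts=S([(508,385)],9,9,265,125);print('tip scene',px2z(fs,ts,6))
# posts tops
print('posts side',px2z(fd,S([(250,138),(203,350)],6,5.2,250,285),32).round(0))
print('posts scene',px2z(fs,S([(460,205),(328,335)],9,9,265,125),32).round(0))
print('carton top side',px2z(fd,S([(305,80),(527,115),(472,450),(238,410)],6,5.2,250,285),38).round(0))
E
python3 m1.py
```

```text
[481. 386.  46.] [589. 364.  46.] [570. 258.  46.] [464. 279.  46.] [514. 158.   8.] [479. 167.   8.] 
[491. 388.  46.] [593. 366.  46.] [573. 257.  46.] [470. 278.  46.] [519. 158.   8.] [484. 163.   8.] 
s [547.421 249.444 -30.651] 81.34207682227014
d [488.99  264.319 -23.16 ] 71.64629540818001
sd [485.576 264.037   1.997] 95.44401275396558
dial 461.58885410233324 316.84412895583927
[ 597. -246.    8.] [ 738. -240.    8.] [ 730. -290.    8.] [ 650. -228.    8.] [ 644. -277.    8.] tag [ 6.90790e+02 -2.58803e+02 -1.40000e-01] [-0.4 -0.2  0.2  0.3  1.  -0.2 -0.1 -0.1 -0.5  0.2]
tip scene [[ 593.38103834 -248.40245086    6.        ]]
posts side [[ 648. -214.   32.]
 [ 638. -298.   32.]]
posts scene [[ 635. -298.   32.]
 [ 645. -215.   32.]]
carton top side [[ 664. -192.   38.]
 [ 733. -201.   38.]
 [ 714. -330.   38.]
 [ 649. -322.   38.]]
```

```bash
sed -i "s/^pp=.*/pp=[(110,55,46),(110,-55,46),(0,-55,46),(0,55,46),(-108,-18,8),(-108,18,8)]/; s/for a in (-2,0,1.5,3)),key/for a in (-.2,1.4)),key/" m1.py; python3 m1.py
```

```text
[481. 386.  46.] [589. 364.  46.] [570. 258.  46.] [464. 279.  46.] [514. 158.   8.] [479. 167.   8.] 
[491. 388.  46.] [593. 366.  46.] [573. 257.  46.] [470. 278.  46.] [519. 158.   8.] [484. 163.   8.] 
s [516.022 267.823   1.391] 1.368077676534483
d [521.599 267.67    7.664] 1.0725040307964946
sd [518.026 268.021   1.389] 2.4730127138136027
dial 528.4843140689155 325.0699803943232
[ 597. -246.    8.] [ 738. -240.    8.] [ 730. -290.    8.] [ 650. -228.    8.] [ 644. -277.    8.] tag [ 690.79  -258.803   -6.423] [-0.4 -0.2  0.2  0.3  1.  -0.2 -0.1 -0.1 -0.5  0.2]
tip scene [[ 593.38103834 -248.40245086    6.        ]]
posts side [[ 648. -214.   32.]
 [ 638. -298.   32.]]
posts scene [[ 635. -298.   32.]
 [ 645. -215.   32.]]
carton top side [[ 664. -192.   38.]
 [ 733. -201.   38.]
 [ 714. -330.   38.]
 [ 649. -322.   38.]]
```

```bash
cat >> h.py <<'E'
def shift(P,cur=None):
    s=ctrl.sense();R=Rq(s['orientation'])
    p=np.array(cur if cur is not None else s['tcp_pos'])
    d=R.T@(np.array(P,float)-p)/10
    az=np.degrees(np.arctan2(R[1,1],R[0,1]))
    print('shift cm',d.round(2),'tool-y az',round(az,2),'xaxis',R[:,0].round(4),'tcp',s['tcp_pos'].round(1),'t',s['clock'])
    return d
E
python3 - <<'E'
from h import *
shift([480,-100,210]);shift([528,325,190])
E
```

```text
shift cm [ -0.23 -37.54 -42.2 ] tool-y az -71.17 xaxis [-0.  0. -1.] tcp [ 201.8 -591.5  207.7] t 1.7
shift cm [  1.77 -76.21 -60.46] tool-y az -71.17 xaxis [-0.  0. -1.] tcp [ 201.8 -591.5  207.7] t 1.7
```

apply_moves(commands=[{"x":0,"y":-37.5,"z":-42.2,"ax":-50},{"x":0,"y":-37.5,"z":-42.2,"ax":-50},{"x":0,"y":-37.5,"z":-42.2,"ax":-50},{"x":0,"y":-37.5,"z":-42.2,"ax":-50},{"x":0,"y":-37.5,"z":-42.2,"ax":-50},{"x":0,"y":-37.5,"z":-42.2,"ax":-50},{"x":0,"y":-37.5,"z":-42.2,"ax":-50},{"x":0,"y":-37.5,"z":-42.2,"ax":-50},{"x":0,"y":-37.5,"z":-42.2,"ax":-50},{"x":1.8,"y":-76.2,"z":-60.5,"ax":-102.7},{"x":1.8,"y":-76.2,"z":-60.5,"ax":-102.7},{"x":1.8,"y":-76.2,"z":-60.5,"ax":-102.7},{"x":1.8,"y":-76.2,"z":-60.5,"ax":-102.7},{"x":1.8,"y":-76.2,"z":-60.5,"ax":-102.7},{"x":1.8,"y":-76.2,"z":-60.5,"ax":-102.7},{"x":1.8,"y":-76.2,"z":-60.5,"ax":-102.7},{"x":1.8,"y":-76.2,"z":-60.5,"ax":-102.7},{"x":1.8,"y":-76.2,"z":-60.5,"ax":-102.7},{"x":1.8,"y":-76.2,"z":-60.5,"ax":-102.7},{"x":1.8,"y":-76.2,"z":-60.5,"ax":-102.7}])

```text
schema error: expected keys x, y, z, ax, ay, az, claw
```

```bash
python3 - <<'E'
from h import *
f=grab('wrist','w1.png');s=ctrl.sense();print(s['joint_positions'].round(2))
print(ctrl.find_in(f,'dial_grip'))
V=np.array(f['view']);print((-V[:3,:3].T@V[:3,3]).round(0))
shift([528,325,190])
E
```

```text
[ 1.14  0.43  0.03  1.57 -0.01  1.13 -0.08]
[]
[ 278. -565.  375.]
shift cm [  1.77 -76.22 -60.46] tool-y az -71.17 xaxis [-0. -0. -1.] tcp [ 201.8 -591.5  207.7] t 1.8
```

View pics/w1.png

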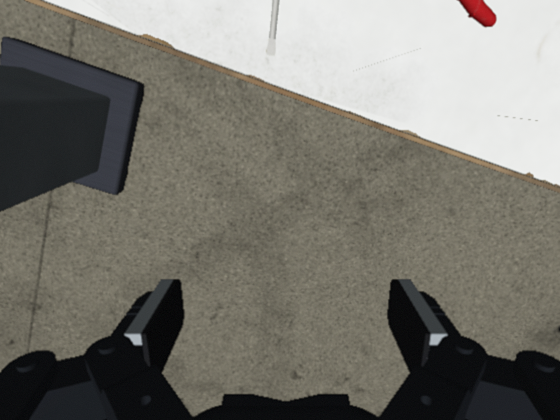

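The call was refused because every row needs all the keys, so nothing moved. Resending.

apply_moves(commands=[{"x":0,"y":-37.5,"z":-42.2,"ax":-50,"ay":0,"az":0,"claw":1},{"x":0,"y":-37.5,"z":-42.2,"ax":-50,"ay":0,"az":0,"claw":1},{"x":0,"y":-37.5,"z":-42.2,"ax":-50,"ay":0,"az":0,"claw":1},{"x":0,"y":-37.5,"z":-42.2,"ax":-50,"ay":0,"az":0,"claw":1},{"x":0,"y":-37.5,"z":-42.2,"ax":-50,"ay":0,"az":0,"claw":1},{"x":0,"y":-37.5,"z":-42.2,"ax":-50,"ay":0,"az":0,"claw":1},{"x":0,"y":-37.5,"z":-42.2,"ax":-50,"ay":0,"az":0,"claw":1},{"x":0,"y":-37.5,"z":-42.2,"ax":-50,"ay":0,"az":0,"claw":1},{"x":0,"y":-37.5,"z":-42.2,"ax":-50,"ay":0,"az":0,"claw":1},{"x":1.8,"y":-76.2,"z":-60.5,"ax":-102.7,"ay":0,"az":0,"claw":1},{"x":1.8,"y":-76.2,"z":-60.5,"ax":-102.7,"ay":0,"az":0,"claw":1},{"x":1.8,"y":-76.2,"z":-60.5,"ax":-102.7,"ay":0,"az":0,"claw":1},{"x":1.8,"y":-76.2,"z":-60.5,"ax":-102.7,"ay":0,"az":0,"claw":1},{"x":1.8,"y":-76.2,"z":-60.5,"ax":-102.7,"ay":0,"az":0,"claw":1},{"x":1.8,"y":-76.2,"z":-60.5,"ax":-102.7,"ay":0,"az":0,"claw":1},{"x":1.8,"y":-76.2,"z":-60.5,"ax":-102.7,"ay":0,"az":0,"claw":1},{"x":1.8,"y":-76.2,"z":-60.5,"ax":-102.7,"ay":0,"az":0,"claw":1},{"x":1.8,"y":-76.2,"z":-60.5,"ax":-102.7,"ay":0,"az":0,"claw":1},{"x":1.8,"y":-76.2,"z":-60.5,"ax":-102.7,"ay":0,"az":0,"claw":1},{"x":1.8,"y":-76.2,"z":-60.5,"ax":-102.7,"ay":0,"az":0,"claw":1}])

```text
clock: 3.8
tcp_pos: [528.1, 328.6, 189.5]
orientation: [0.617, 0.345, 0.618, -0.344]
ft_force: [0.4, 0.4, 0.1]
grip_width: 85.1
```

```bash
python3 - <<'E'
from h import *
f=grab('wrist','w1b.png');s=ctrl.sense();print(s['joint_positions'].round(2))
r=ctrl.find_in(f,'dial_grip');print(r)
V=np.array(f['view']);print((-V[:3,:3].T@V[:3,3]).round(0))
if r: print(px2z(f,np.array([a['point'] for a in r])*[560,420],73))
print(proj(f,[[528,325,88],[528,325,51]]))
shift([528,325,190])
E
```

```text
[-0.21  0.54 -0.67  1.56  0.35  1.17 -0.39]
[{'point': [0.51, 0.4605], 'p': 0.57}]
[485. 398. 356.]
[[527.21808682 330.82266136  73.        ]]
[[282.60275444 205.1046492 ]
 [282.86514587 192.54958768]]
shift cm [-0.07 -0.25  0.58] tool-y az 31.88 xaxis [-0.0012  0.0037 -1.    ] tcp [527.1 331.2 189.3] t 3.9
```

View pics/w1b.png

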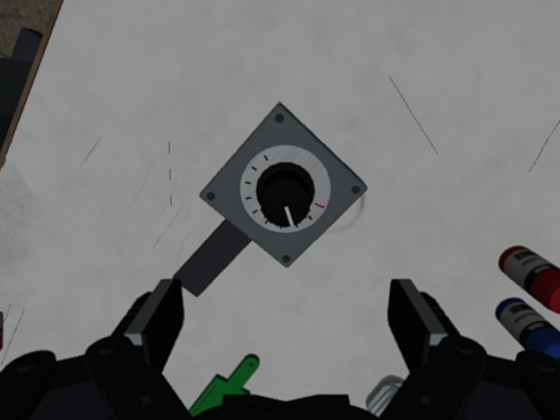

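```bash
python3 - <<'E'
from h import *
f=grab('wrist','w2.png');s=ctrl.sense();print(s['tcp_pos'],s['joint_vel'].round(3))
a=cv2.imread('pics/w2.png');cv2.imwrite('pics/w2c.png',cv2.resize(a[90:280,190:380],None,fx=3.15,fy=3.15,interpolation=cv2.INTER_CUBIC))
E
```

```text
[527.5202985  328.11972296 189.25918423] [ 0.054 -0.028  0.027  0.037  0.003  0.006  0.016]
```

View pics/w2c.png

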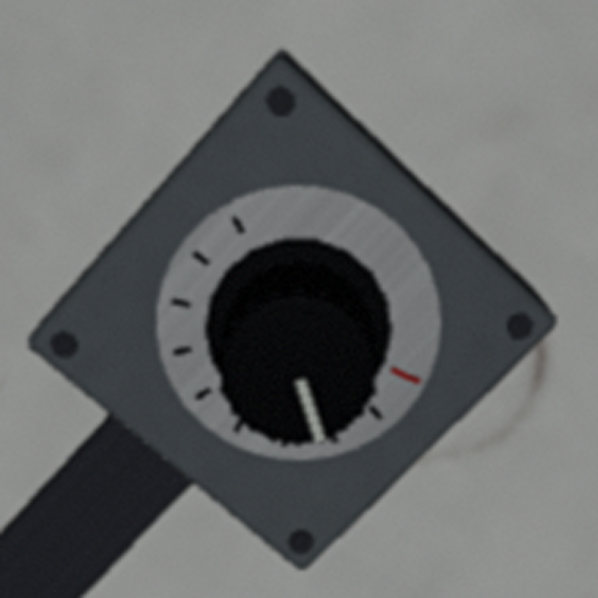

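```bash
python3 - <<'E'
from h import *
from scipy.optimize import least_squares
f=grab('wrist')
C=lambda L:np.array(L,float)/3.15+[190,90]-.35
o=C([(30,340),(282,52),(555,322),(302,568)])  # which
W=px2z(f,o,46);print(W.round(1));print('mean',W.mean(0),'ring',px2z(f,C([(298,322)]),46.5),'knobtop',px2z(f,C([(300,360)]),88))
import itertools
print(np.linalg.norm(W-np.roll(W,1,0),axis=1))
s=ctrl.sense();print(s['tcp_pos'])
shift([528,325,60])
E
```

```text
[[466.1 279.5  46. ]
 [486.1 385.3  46. ]
 [591.1 363.2  46. ]
 [570.9 258.5  46. ]]
mean [528.53100914 321.64807715  46.        ] ring [[528.56467353 324.69934725  46.5       ]] knobtop [[528.25677688 326.35361979  88.        ]]
[106.89953252 107.66641163 107.21290674 106.57607842]
[527.97858313 325.8341894  189.22997586]
shift cm [12.92 -0.03  0.08] tool-y az 31.63 xaxis [-8.e-04 -2.e-04 -1.e+00] tcp [528.  325.8 189.2] t 4.0
```

apply_moves(commands=[{"x":5,"y":0,"z":0,"ax":0,"ay":0,"az":0,"claw":1},{"x":9,"y":0,"z":0,"ax":0,"ay":0,"az":0,"claw":1},{"x":12,"y":0,"z":0,"ax":0,"ay":0,"az":0,"claw":0.8},{"x":13.3,"y":0,"z":0,"ax":0,"ay":0,"az":0,"claw":0.7},{"x":13.3,"y":0,"z":0,"ax":0,"ay":0,"az":0,"claw":0.6},{"x":13.3,"y":0,"z":0,"ax":0,"ay":0,"az":0,"claw":0.5},{"x":13.3,"y":0,"z":0,"ax":0,"ay":0,"az":0,"claw":0.3},{"x":13.3,"y":0,"z":0,"ax":0,"ay":0,"az":0,"claw":0.2},{"x":13.3,"y":0,"z":0,"ax":0,"ay":0,"az":0,"claw":0.2},{"x":13.3,"y":0,"z":0,"ax":0,"ay":0,"az":0,"claw":0.2}])

```text
clock: 5.0
tcp_pos: [529.8, 325.5, 59.0]
orientation: [0.618, 0.346, 0.616, -0.344]
ft_force: [0.3, -1.9, 7.4]
grip_width: 36.5
```

```bash
python3 - <<'E'
from h import *
s=ctrl.sense();print(s);f=grab('wrist','w3.png')
E
```

```text
{'clock': 5.0, 'joint_positions': array([-0.23672906,  0.66081357, -0.6083149 ,  1.70306741,  0.45814184,
        0.92017899, -0.47846318]), 'joint_vel': array([ 0.00010624, -0.00051146,  0.00056461,  0.0022332 ,  0.00187078,
       -0.0012188 , -0.0011545 ]), 'effort': array([-9.60321687e-01, -6.78019810e+01, -1.13108164e+01, -2.34624159e+01,
       -2.26807636e-01, -6.16907515e-01,  3.43703257e-03]), 'tcp_pos': array([529.80342577, 325.54783794,  59.02273673]), 'orientation': array([ 0.61777377,  0.34644893,  0.61617736, -0.34446214]), 'ft_force': array([ 0.30696213, -1.85800489,  7.43238165]), 'torque': array([-0.45146658,  0.02225421, -0.04916017]), 'grip_width': 36.49221942669981}
```

View pics/w3.png

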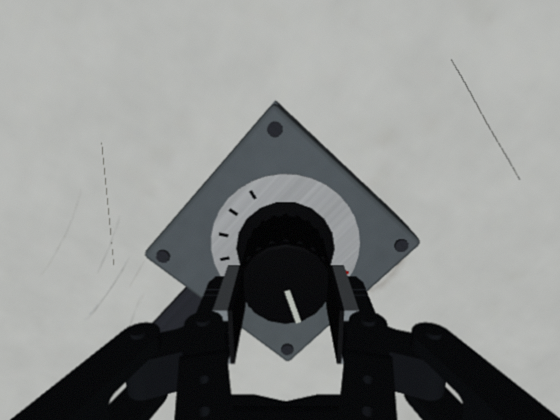

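apply_moves(commands=[{"x":0,"y":0,"z":0,"ax":-7,"ay":0,"az":0,"claw":0.2},{"x":0,"y":0,"z":0,"ax":-14,"ay":0,"az":0,"claw":0.2},{"x":0,"y":0,"z":0,"ax":-21,"ay":0,"az":0,"claw":0.2},{"x":0,"y":0,"z":0,"ax":-28,"ay":0,"az":0,"claw":0.2},{"x":0,"y":0,"z":0,"ax":-35,"ay":0,"az":0,"claw":0.2},{"x":0,"y":0,"z":0,"ax":-42,"ay":0,"az":0,"claw":0.2},{"x":0,"y":0,"z":0,"ax":-47,"ay":0,"az":0,"claw":0.2},{"x":0,"y":0,"z":0,"ax":-50,"ay":0,"az":0,"claw":0.2},{"x":0,"y":0,"z":0,"ax":-52,"ay":0,"az":0,"claw":0.2},{"x":0,"y":0,"z":0,"ax":-52,"ay":0,"az":0,"claw":0.2},{"x":0,"y":0,"z":0,"ax":-52,"ay":0,"az":0,"claw":0.2}])

```text
clock: 6.15
tcp_pos: [530.4, 326.3, 59.1]
orientation: [0.707, 0.041, 0.705, -0.039]
ft_force: [1.6, 2.0, 5.8]
grip_width: 36.4
```

```bash
python3 - <<'E'
from h import *
s=ctrl.sense();print(s['ft_force'],s['torque'],s['joint_positions'].round(2),s['grip_width']);shift([529,325,57]);f=grab('wrist','w4.png')
E
```

```text
[1.62420804 1.97548703 5.77064773] [ 0.26161268 -0.46640057 -0.22345984] [-0.11  0.73 -0.83  1.69  0.63  1.    0.29] 36.3991272962178
shift cm [ 0.21 -0.15 -0.12] tool-y az 83.46 xaxis [ 0.0041  0.003  -1.    ] tcp [530.4 326.3  59.1] t 6.15
```

View pics/w4.png

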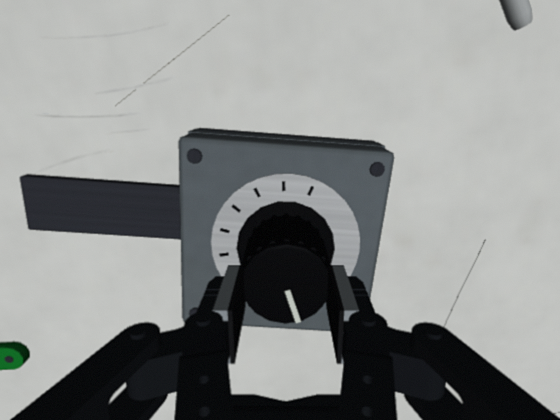

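apply_moves(commands=[{"x":0,"y":0,"z":0,"ax":8,"ay":0,"az":0,"claw":0.2},{"x":0,"y":0,"z":0,"ax":16,"ay":0,"az":0,"claw":0.2},{"x":0,"y":0,"z":0,"ax":24,"ay":0,"az":0,"claw":0.2},{"x":0,"y":0,"z":0,"ax":32,"ay":0,"az":0,"claw":0.2},{"x":0,"y":0,"z":0,"ax":40,"ay":0,"az":0,"claw":0.2},{"x":0,"y":0,"z":0,"ax":48,"ay":0,"az":0,"claw":0.2},{"x":0,"y":0,"z":0,"ax":56,"ay":0,"az":0,"claw":0.2},{"x":0,"y":0,"z":0,"ax":64,"ay":0,"az":0,"claw":0.2},{"x":0,"y":0,"z":0,"ax":72,"ay":0,"az":0,"claw":0.2},{"x":0,"y":0,"z":0,"ax":80,"ay":0,"az":0,"claw":0.2},{"x":0,"y":0,"z":0,"ax":88,"ay":0,"az":0,"claw":0.2},{"x":0,"y":0,"z":0,"ax":96,"ay":0,"az":0,"claw":0.2},{"x":0,"y":0,"z":0,"ax":104,"ay":0,"az":0,"claw":0.2},{"x":0,"y":0,"z":0,"ax":112,"ay":0,"az":0,"claw":0.2},{"x":0,"y":0,"z":0,"ax":120,"ay":0,"az":0,"claw":0.2},{"x":0,"y":0,"z":0,"ax":128,"ay":0,"az":0,"claw":0.2},{"x":0,"y":0,"z":0,"ax":135,"ay":0,"az":0,"claw":0.2},{"x":0,"y":0,"z":0,"ax":141,"ay":0,"az":0,"claw":0.2},{"x":0,"y":0,"z":0,"ax":146,"ay":0,"az":0,"claw":0.2},{"x":0,"y":0,"z":0,"ax":146,"ay":0,"az":0,"claw":0.2}])

```text
clock: 8.2
tcp_pos: [528.3, 325.9, 59.0]
orientation: [0.167, 0.688, 0.168, -0.686]
ft_force: [-4.0, -2.1, 10.8]
grip_width: 36.2
```

```bash
python3 - <<'E'
from h import *
s=ctrl.sense();print(s['ft_force'],s['torque'],s['joint_positions'].round(2),s['grip_width']);shift([529,325,57]);f=grab('wrist','w5.png')
E
```

```text
[-3.96539657 -2.10365412 10.79406145] [-0.43540977  0.91870068 -0.15851371] [-0.51  0.59 -0.19  1.73  0.14  0.84 -1.85] 36.246267429976136
shift cm [ 0.2   0.11 -0.01] tool-y az -62.63 xaxis [ 0.0013  0.0015 -1.    ] tcp [528.3 325.9  59. ] t 8.2
```

View pics/w5.png

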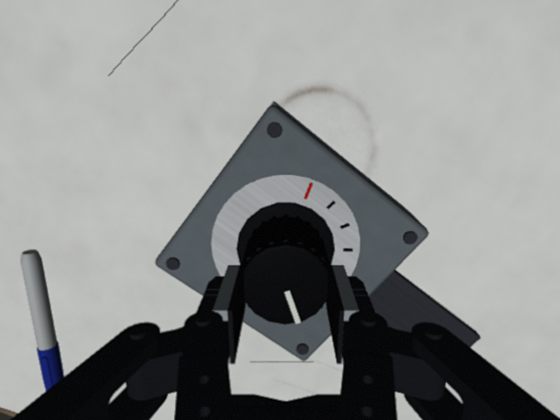

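apply_moves(commands=[{"x":0,"y":0,"z":0,"ax":0,"ay":0,"az":0,"claw":0.5},{"x":0,"y":0,"z":0,"ax":0,"ay":0,"az":0,"claw":0.8},{"x":0,"y":0,"z":0,"ax":0,"ay":0,"az":0,"claw":1},{"x":-3,"y":0,"z":0,"ax":0,"ay":0,"az":0,"claw":1},{"x":-8,"y":0,"z":0,"ax":0,"ay":0,"az":0,"claw":1},{"x":-13,"y":0,"z":0,"ax":0,"ay":0,"az":0,"claw":1}])

```text
clock: 8.85
tcp_pos: [527.9, 324.6, 187.7]
orientation: [-0.168, -0.686, -0.168, 0.687]
ft_force: [1.3, 1.5, -0.1]
grip_width: 85.5
```

```bash
python3 - <<'E'
from h import *
f=grab('wrist','w6.png')
a=cv2.imread('pics/w6.png');cv2.imwrite('pics/w6c.png',cv2.resize(a[90:280,190:380],None,fx=3.15,fy=3.15,interpolation=cv2.INTER_CUBIC))
s=ctrl.sense();print(s['joint_positions'].round(2));R=Rq(s['orientation'])
# tail pinch target: x ~ 
c=np.array([690.8-1,-258.8]);a=-.14
for u in (-78,-95): print(c+u*np.array([np.cos(a),np.sin(a)]))
shift([612,-248,120])
E
```

```text
[-0.5   0.45 -0.21  1.59  0.1   1.11 -1.82]
[ 612.5631523  -247.91563706]
[ 595.72948036 -245.54340411]
shift cm [ 7.42 54.77 19.54] tool-y az -62.47 xaxis [ 0.009   0.0068 -0.9999] tcp [531.4 327.5 197.4] t 8.9
```

View pics/w6c.png

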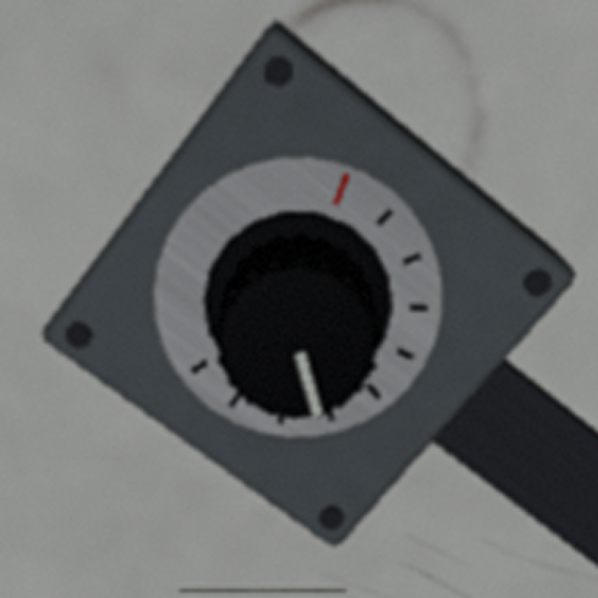

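```bash
python3 - <<'E'
from h import *
f=grab('wrist');shift([608,-248,110],[528.5,325,187]);shift([590,50,187],[528.5,325,187])
E
```

```text
shift cm [ 7.36 54.5  19.52] tool-y az -62.47 xaxis [ 0.0098  0.0072 -0.9999] tcp [531.8 327.7 194.4] t 8.95
shift cm [-0.14 27.23  7.25] tool-y az -62.47 xaxis [ 0.0098  0.0072 -0.9999] tcp [531.8 327.7 194.4] t 8.95
```

apply_moves(commands=[{"x":0,"y":27.2,"z":7.3,"ax":35,"ay":0,"az":0,"claw":0.6},{"x":0,"y":27.2,"z":7.3,"ax":35,"ay":0,"az":0,"claw":0.6},{"x":0,"y":27.2,"z":7.3,"ax":35,"ay":0,"az":0,"claw":0.6},{"x":0,"y":27.2,"z":7.3,"ax":35,"ay":0,"az":0,"claw":0.6},{"x":0,"y":27.2,"z":7.3,"ax":35,"ay":0,"az":0,"claw":0.6},{"x":7.7,"y":54.5,"z":19.2,"ax":35,"ay":0,"az":0,"claw":0.6},{"x":7.7,"y":54.5,"z":19.2,"ax":35,"ay":0,"az":0,"claw":0.6},{"x":7.7,"y":54.5,"z":19.2,"ax":35,"ay":0,"az":0,"claw":0.6},{"x":7.7,"y":54.5,"z":19.2,"ax":35,"ay":0,"az":0,"claw":0.6},{"x":7.7,"y":54.5,"z":19.2,"ax":35,"ay":0,"az":0,"claw":0.6},{"x":7.7,"y":54.5,"z":19.2,"ax":35,"ay":0,"az":0,"claw":0.6},{"x":7.7,"y":54.5,"z":19.2,"ax":35,"ay":0,"az":0,"claw":0.6},{"x":7.7,"y":54.5,"z":19.2,"ax":35,"ay":0,"az":0,"claw":0.6},{"x":7.7,"y":54.5,"z":19.2,"ax":35,"ay":0,"az":0,"claw":0.6},{"x":7.7,"y":54.5,"z":19.2,"ax":35,"ay":0,"az":0,"claw":0.6}])

```text
clock: 10.45
tcp_pos: [610.6, -245.5, 109.8]
orientation: [-0.046, 0.706, -0.045, -0.706]
ft_force: [-0.1, -0.3, -0.3]
grip_width: 51.2
```

```bash
python3 - <<'E'
from h import *
f=grab('wrist','w7.png');s=ctrl.sense();print(s['joint_positions'].round(2),s['grip_width'])
for t in ('tag_tail','tag_tip','carton_center'):
    r=ctrl.find_in(f,t);print(t,r)
    for q in r: print(px2z(f,np.array(q['point'])*[560,420],8).round(1))
shift([608,-248,110])
a=-.14;c=np.array([690.8,-258.8])
print(proj(f,[[*(c+u*np.array([np.cos(a),np.sin(a)])),8] for u in (-95,-78,-45)]))
E
```

```text
[ 0.27  0.57  0.05  1.6  -0.03  0.97 -1.37] 51.280563961678396
tag_tail [{'point': [0.5159, 0.3952], 'p': 0.9}, {'point': [0.232, 0.7257], 'p': 0.75}, {'point': [0.0064, 0.5902], 'p': 0.56}]
[[ 637.2 -251.     8. ]]
[[534.1 -99.2   8. ]]
[[599.7 -12.1   8. ]]
tag_tip [{'point': [0.5104, 0.3962], 'p': 0.89}, {'point': [0.2364, 0.7264], 'p': 0.77}, {'point': [0.0088, 0.5988], 'p': 0.55}]
[[ 637.2 -248.6    8. ]]
[[ 533.5 -101.2    8. ]]
[[596.5 -12.    8. ]]
carton_center [{'point': [0.5327, 0.2126], 'p': 0.59}]
[[ 691.1 -264.5    8. ]]
shift cm [0.01 0.27 0.23] tool-y az -97.35 xaxis [ 7.e-04  3.e-04 -1.e+00] tcp [ 610.6 -245.6  110.1] t 10.65
[[288.5103131  216.60726174]
 [288.81469209 196.115766  ]
 [289.44157343 153.9874874 ]]
```

View pics/w7.png

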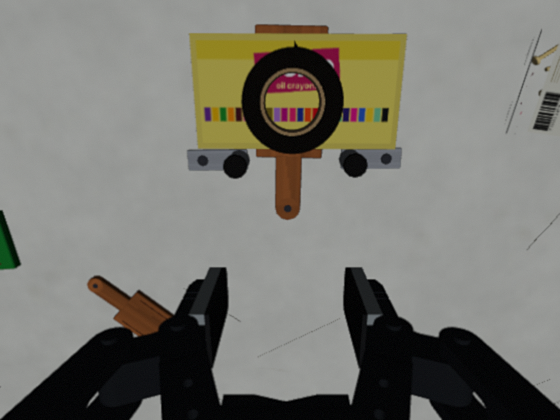

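```bash
python3 - <<'E'
from h import *
f=grab('wrist')
W=px2z(f,[(287.5,219.5),(288.3,155)],8);print(W)
print('posts mid foot',px2z(f,[(188,159),(401,158)],2))
d=W[1]-W[0];d/=np.linalg.norm(d);print(np.degrees(np.arctan2(d[1],d[0])))
t=W[0]+17*d;print(t);shift([t[0],t[1],2])
print(px2z(f,[(190,35),(406,35),(400,148)],38),px2z(f,[(256,29),(328,29)],8))
E
```

```text
[[ 594.36846019 -244.66040544    8.        ]
 [ 645.62301652 -251.78151251    8.        ]]
posts mid foot [[ 651.41908077 -174.32342961    2.        ]
 [ 631.11013595 -337.75682059    2.        ]]
-7.909815291333379
[ 611.20672055 -246.99984731    8.        ]
shift cm [10.81  0.1  -0.08] tool-y az -97.37 xaxis [ 6.e-04  1.e-04 -1.e+00] tcp [ 610.5 -245.9  110.1] t 10.7
[[ 730.14604067 -202.36081239   38.        ]
 [ 713.38620271 -331.73152451   38.        ]
 [ 645.69553319 -326.49292283   38.        ]] [[ 733.0919895  -240.77784491    8.        ]
 [ 726.83924525 -289.12973566    8.        ]]
```

apply_moves(commands=[{"x":5,"y":0.1,"z":0,"ax":0,"ay":0,"az":0,"claw":0.6},{"x":8.5,"y":0.1,"z":0,"ax":0,"ay":0,"az":0,"claw":0.6},{"x":10,"y":0.1,"z":0,"ax":0,"ay":0,"az":0,"claw":0.5},{"x":10.7,"y":0.1,"z":0,"ax":0,"ay":0,"az":0,"claw":0.4},{"x":10.7,"y":0.1,"z":0,"ax":0,"ay":0,"az":0,"claw":0.35},{"x":10.7,"y":0.1,"z":0,"ax":0,"ay":0,"az":0,"claw":0.2},{"x":10.7,"y":0.1,"z":0,"ax":0,"ay":0,"az":0,"claw":0.1},{"x":10.7,"y":0.1,"z":0,"ax":0,"ay":0,"az":0,"claw":0},{"x":10.7,"y":0.1,"z":0,"ax":0,"ay":0,"az":0,"claw":0},{"x":10.7,"y":0.1,"z":0,"ax":0,"ay":0,"az":0,"claw":0}])

```text
clock: 11.7
tcp_pos: [610.1, -248.1, 3.1]
orientation: [-0.046, 0.706, -0.046, -0.705]
ft_force: [0.2, 0.1, 0.3]
grip_width: -0.5
```

```bash
python3 - <<'E'
from h import *
s=ctrl.sense();print(s['ft_force'],s['torque']);shift([490,-235,2]);f=grab('wrist','w8.png')
E
```

```text
[0.19402354 0.05999596 0.34836028] [ 0.02769643 -0.021754    0.04740729]
shift cm [ 0.1   0.26 12.08] tool-y az -97.47 xaxis [ 4.e-04 -2.e-04 -1.e+00] tcp [ 610.1 -248.1    3.1] t 11.7
```

View pics/w8.png

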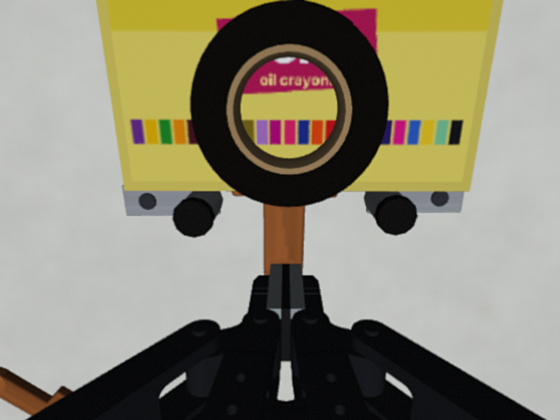

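```bash
python3 - <<'E'
from h import *
f=grab('side','s1.png');g=grab('scene','g1.png')
b=cv2.imread('pics/s1.png');a=cv2.imread('pics/g1.png')
cv2.imwrite('pics/s1c.png',np.hstack([cv2.resize(b[290:390,235:345],(440,400),interpolation=cv2.INTER_CUBIC),cv2.resize(a[125:185,270:336],(360,400),interpolation=cv2.INTER_CUBIC)]))
E
```

```text
(no output)
```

View pics/s1c.png

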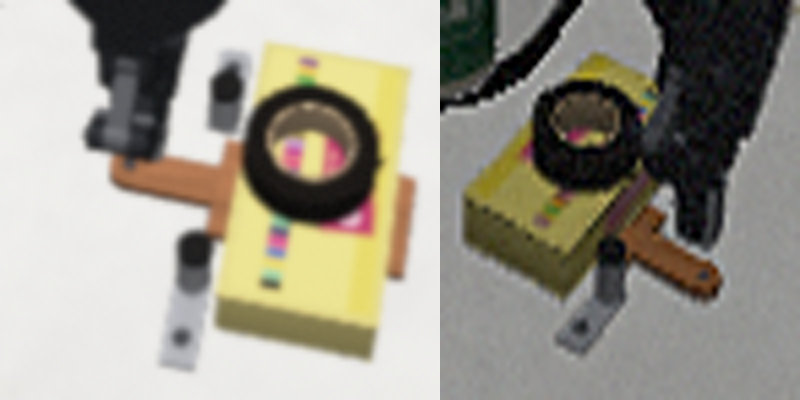

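```bash
python3 - <<'E'
from h import *
s=ctrl.sense();print(s['tcp_pos'],s['clock'])
f=grab('side');g=grab('scene')
P=[[*s['tcp_pos'][:2],z] for z in (0,3,10,15,20,30)]
b=cv2.imread('pics/s1.png');a=cv2.imread('pics/g1.png')
ps=proj(f,P);pg=proj(g,P);print(ps.round(1),pg.round(1))
B=cv2.resize(b[290:390,235:345],None,fx=6,fy=6,interpolation=cv2.INTER_CUBIC);A=cv2.resize(a[125:185,270:336],None,fx=8,fy=8,interpolation=cv2.INTER_CUBIC)
for p in ps: cv2.circle(B,tuple(int(v) for v in ((p-[235,290]+.5)*6)),3,(0,255,0),-1)
for p in pg: cv2.circle(A,tuple(int(v) for v in ((p-[270,125]+.5)*8)),3,(0,255,0),-1)
cv2.imwrite('pics/B.png',B);cv2.imwrite('pics/A.png',A)
E
```

```text
[ 609.95769228 -248.05534895    2.769691  ] 11.85
[[269.  335.2]
 [269.  334.3]
 [269.1 332.2]
 [269.1 330.7]
 [269.2 329.1]
 [269.3 326. ]] [[315.8 167.2]
 [315.9 166.5]
 [316.  164.7]
 [316.2 163.5]
 [316.3 162.2]
 [316.5 159.6]]
```

View pics/B.png

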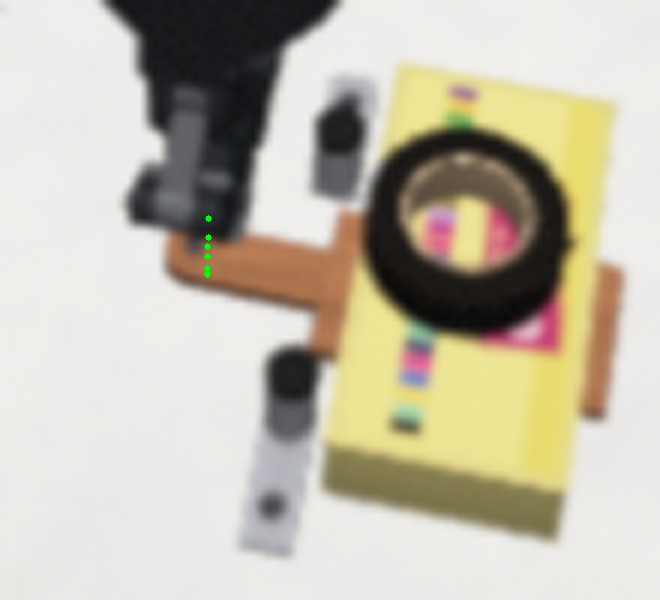

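View pics/A.png

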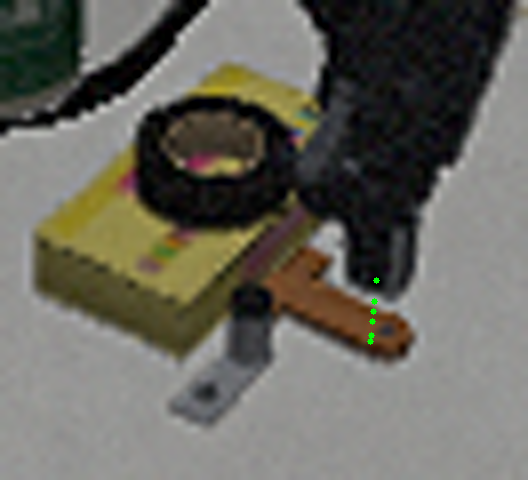

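apply_moves(commands=[{"x":0,"y":0,"z":0,"ax":0,"ay":0,"az":0,"claw":0.3},{"x":0,"y":0,"z":0,"ax":0,"ay":0,"az":0,"claw":0.5},{"x":0,"y":0,"z":0,"ax":0,"ay":0,"az":0,"claw":0.5},{"x":0.5,"y":0,"z":0,"ax":0,"ay":0,"az":0,"claw":0.5},{"x":0.9,"y":0,"z":0,"ax":0,"ay":0,"az":0,"claw":0.5},{"x":1.2,"y":0,"z":0,"ax":0,"ay":0,"az":0,"claw":0.5},{"x":1.2,"y":0,"z":0,"ax":0,"ay":0,"az":0,"claw":0.5}])

```text
clock: 12.65
tcp_pos: [609.5, -247.9, -10.1]
orientation: [0.046, -0.705, 0.046, 0.706]
ft_force: [0.4, -0.6, -0.6]
grip_width: 42.9
```

```bash
python3 - <<'E'
from h import *
s=ctrl.sense();print(s['ft_force'],s['grip_width'],s['tcp_pos'])
f=grab('side','s2.png');g=grab('scene','g2.png');w=grab('wrist','w9.png')
b=cv2.imread('pics/s2.png');a=cv2.imread('pics/g2.png')
cv2.imwrite('pics/s2c.png',np.hstack([cv2.resize(b[290:390,235:345],(440,400),interpolation=cv2.INTER_CUBIC),cv2.resize(a[125:185,270:336],(360,400),interpolation=cv2.INTER_CUBIC)]))
E
```

```text
[ 0.42225197 -0.57689611 -0.55892482] 42.90866027344303 [ 609.47778016 -247.88321553  -10.07567661]
```

View pics/s2c.png

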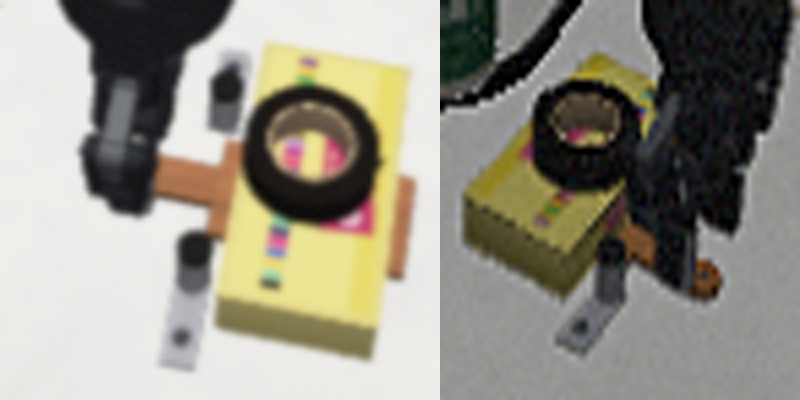

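View pics/w9.png

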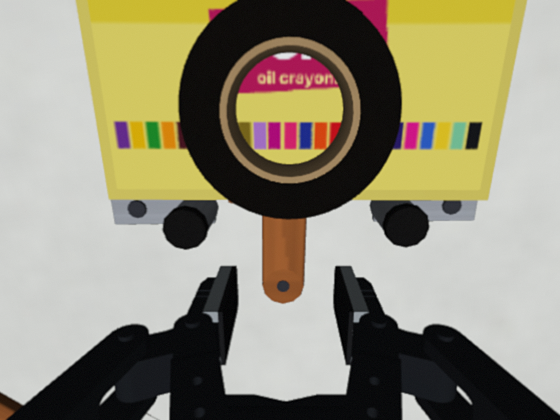

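apply_moves(commands=[{"x":0.1,"y":0,"z":0,"ax":0,"ay":0,"az":0,"claw":0.35},{"x":0.2,"y":0,"z":0,"ax":0,"ay":0,"az":0,"claw":0.35},{"x":0.3,"y":0,"z":0,"ax":0,"ay":0,"az":0,"claw":0.35},{"x":0.4,"y":0,"z":0,"ax":0,"ay":0,"az":0,"claw":0.35},{"x":0.4,"y":0,"z":0,"ax":0,"ay":0,"az":0,"claw":0.35}])

```text
clock: 13.3
tcp_pos: [609.9, -248.0, -13.5]
orientation: [0.046, -0.706, 0.046, 0.706]
ft_force: [0.6, 0.3, -0.3]
grip_width: 29.6
```

No contact yet. Closing here.

apply_moves(commands=[{"x":0.0,"y":0,"z":0,"ax":0,"ay":0,"az":0,"claw":0.25},{"x":0.0,"y":0,"z":0,"ax":0,"ay":0,"az":0,"claw":0.1},{"x":0,"y":0,"z":0,"ax":0,"ay":0,"az":0,"claw":0},{"x":0,"y":0,"z":0,"ax":0,"ay":0,"az":0,"claw":0},{"x":0,"y":0,"z":0,"ax":0,"ay":0,"az":0,"claw":0}])

```text
clock: 13.8
tcp_pos: [610.0, -248.0, -13.3]
orientation: [0.046, -0.706, 0.046, 0.706]
ft_force: [0.2, -0.4, 0.4]
grip_width: 0.0
```

```bash
python3 - <<'E'
from h import *
s=ctrl.sense();print(s['ft_force'],s['torque'],s['grip_width'],s['tcp_pos'])
f=grab('side','s3.png');w=grab('wrist','w10.png')
b=cv2.imread('pics/s3.png');a=cv2.imread('pics/w10.png')
cv2.imwrite('pics/s3c.png',np.hstack([cv2.resize(b[290:390,235:345],(440,400),interpolation=cv2.INTER_CUBIC),cv2.resize(a[160:360,200:380],(360,400),interpolation=cv2.INTER_CUBIC)]))
E
```

```text
[ 0.2294927  -0.43358427  0.43317095] [0.0379282  0.02876995 0.03865944] 0.04367593506406 [ 609.96508726 -248.04505133  -13.29727923]
```

View pics/s3c.png

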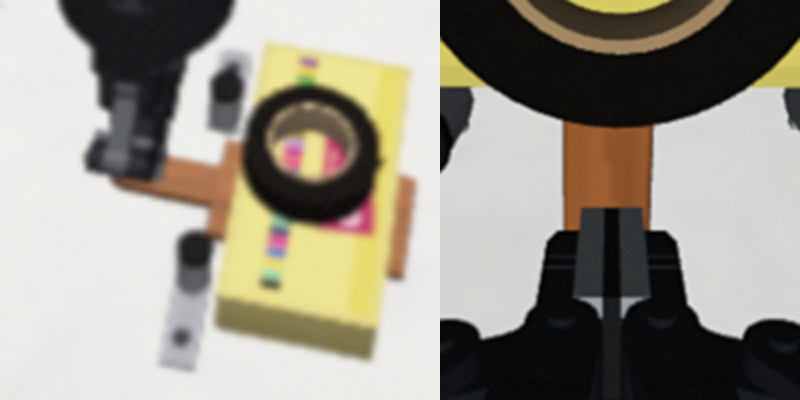

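apply_moves(commands=[{"x":0,"y":0,"z":0,"ax":0,"ay":0,"az":0,"claw":0.3},{"x":0,"y":0,"z":0,"ax":0,"ay":0,"az":0,"claw":0.4},{"x":0,"y":0,"z":0,"ax":0,"ay":0,"az":0,"claw":0.4},{"x":0.3,"y":0,"z":0,"ax":0,"ay":0,"az":0,"claw":0.4},{"x":0.5,"y":0,"z":0,"ax":0,"ay":0,"az":0,"claw":0.4},{"x":0.6,"y":0,"z":0,"ax":0,"ay":0,"az":0,"claw":0.4},{"x":0.7,"y":0,"z":0,"ax":0,"ay":0,"az":0,"claw":0.4},{"x":0.7,"y":0,"z":0,"ax":0,"ay":0,"az":0,"claw":0.4}])

```text
clock: 14.7
tcp_pos: [609.8, -248.1, -20.5]
orientation: [0.046, -0.705, 0.046, 0.706]
ft_force: [0.7, -0.5, 0.0]
grip_width: 34.0
```

```bash
python3 - <<'E'
from h import *
f=grab('side','s4.png');g=grab('scene','g4.png')
b=cv2.imread('pics/s4.png');a=cv2.imread('pics/g4.png')
cv2.imwrite('pics/s4c.png',np.hstack([cv2.resize(b[290:390,235:345],(440,400),interpolation=cv2.INTER_CUBIC),cv2.resize(a[125:185,270:336],(360,400),interpolation=cv2.INTER_CUBIC)]))
E
```

```text
(no output)
```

View pics/s4c.png

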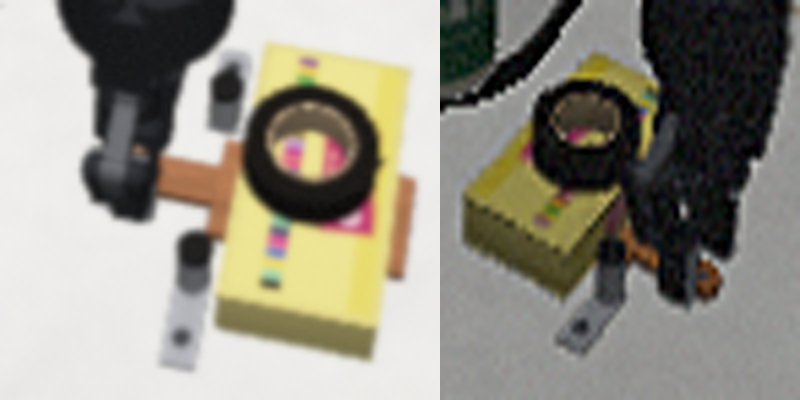

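apply_moves(commands=[{"x":0.0,"y":0,"z":0,"ax":0,"ay":0,"az":0,"claw":0.25},{"x":0.0,"y":0,"z":0,"ax":0,"ay":0,"az":0,"claw":0.15},{"x":0,"y":0,"z":0,"ax":0,"ay":0,"az":0,"claw":0.1},{"x":0,"y":0,"z":0,"ax":0,"ay":0,"az":0,"claw":0.05}])

```text
clock: 15.2
tcp_pos: [610.1, -248.1, -19.9]
orientation: [-0.046, 0.706, -0.046, -0.705]
ft_force: [-0.9, 0.6, 5.9]
grip_width: 17.5
```

apply_moves(commands=[{"x":0,"y":0,"z":0,"ax":0,"ay":0,"az":0,"claw":0},{"x":0,"y":0,"z":0.2,"ax":0,"ay":0,"az":0,"claw":0},{"x":0,"y":0.05,"z":0.5,"ax":0,"ay":0,"az":0,"claw":0},{"x":0,"y":0.1,"z":1.0,"ax":0,"ay":0,"az":0,"claw":0},{"x":0,"y":0.15,"z":1.5,"ax":0,"ay":0,"az":0,"claw":0},{"x":0,"y":0.2,"z":2.1,"ax":0,"ay":0,"az":0,"claw":0},{"x":0,"y":0.25,"z":2.7,"ax":0,"ay":0,"az":0,"claw":0},{"x":0,"y":0.3,"z":3.3,"ax":0,"ay":0,"az":0,"claw":0},{"x":0,"y":0.3,"z":4.0,"ax":0,"ay":0,"az":0,"claw":0}])

```text
clock: 16.1
tcp_pos: [570.1, -246.1, -19.9]
orientation: [-0.046, 0.706, -0.046, -0.705]
ft_force: [5.1, -0.9, 3.0]
grip_width: 17.4
```

```bash
python3 - <<'E'
from h import *
s=ctrl.sense();print(s['ft_force'],s['torque'],s['grip_width'],s['tcp_pos'])
w=grab('wrist','w11.png')
E
```

```text
[ 5.14097873 -0.85666337  3.01411325] [-0.13495302 -1.1930912   0.05560457] 17.35582670123734 [ 570.12349127 -246.11390088  -19.93661177]
```

View pics/w11.png

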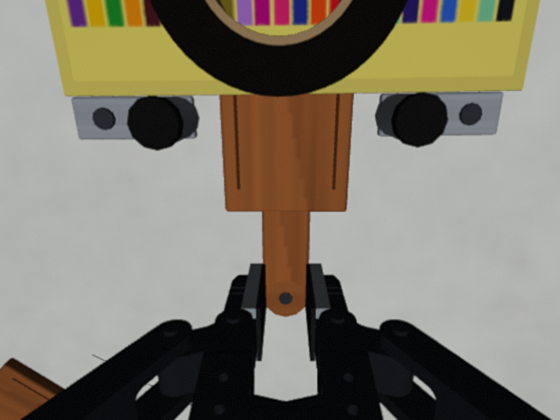

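The tag slides out between the posts and the carton stays put. I'll keep drawing.

apply_moves(commands=[{"x":0,"y":0,"z":0.6,"ax":0,"ay":0,"az":0,"claw":0},{"x":0,"y":0,"z":1.3,"ax":0,"ay":0,"az":0,"claw":0},{"x":0,"y":0,"z":2.0,"ax":0,"ay":0,"az":0,"claw":0},{"x":0,"y":0,"z":2.7,"ax":0,"ay":0,"az":0,"claw":0},{"x":0,"y":0,"z":3.4,"ax":0,"ay":0,"az":0,"claw":0},{"x":0,"y":0,"z":4.1,"ax":0,"ay":0,"az":0,"claw":0},{"x":0,"y":0,"z":4.7,"ax":0,"ay":0,"az":0,"claw":0},{"x":0,"y":0,"z":5.3,"ax":0,"ay":0,"az":0,"claw":0},{"x":0,"y":0,"z":6.0,"ax":0,"ay":0,"az":0,"claw":0},{"x":0,"y":0,"z":6.8,"ax":0,"ay":0,"az":0,"claw":0},{"x":0,"y":0,"z":7.6,"ax":0,"ay":0,"az":0,"claw":0},{"x":0,"y":0,"z":8.6,"ax":0,"ay":0,"az":0,"claw":0},{"x":0,"y":0,"z":9.8,"ax":0,"ay":0,"az":0,"claw":0},{"x":0,"y":0,"z":11,"ax":0,"ay":0,"az":0,"claw":0},{"x":0,"y":0,"z":12,"ax":0,"ay":0,"az":0,"claw":0},{"x":0,"y":0,"z":12,"ax":0,"ay":0,"az":0,"claw":0}])

```text
clock: 17.75
tcp_pos: [448.7, -230.2, -20.1]
orientation: [0.046, -0.705, 0.046, 0.706]
ft_force: [-0.7, -0.7, 12.1]
grip_width: 17.7
```

```bash
python3 - <<'E'
from h import *
s=ctrl.sense();print(s['ft_force'],s['torque'],s['grip_width'],s['tcp_pos'],s['joint_positions'].round(2))
w=grab('wrist','w12.png')
E
```

```text
[-0.69082521 -0.65681703 12.12272955] [1.62474708e-05 3.86403295e-01 4.23215553e-02] 17.68983278610795 [ 448.67184685 -230.18484774  -20.07050982] [ 0.35  0.56  0.02  2.08 -0.02  0.5  -1.31]
```

View pics/w12.png

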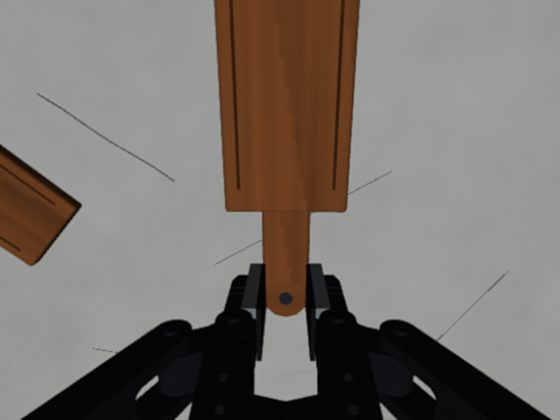

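apply_moves(commands=[{"x":0,"y":0,"z":0,"ax":0,"ay":0,"az":0,"claw":0.4},{"x":0,"y":0,"z":0,"ax":0,"ay":0,"az":0,"claw":0.7},{"x":0,"y":0,"z":0,"ax":0,"ay":0,"az":0,"claw":0.9},{"x":-3,"y":0,"z":0,"ax":0,"ay":0,"az":0,"claw":0.95},{"x":-8,"y":0,"z":0,"ax":0,"ay":0,"az":0,"claw":0.95},{"x":-13,"y":0,"z":0,"ax":0,"ay":0,"az":0,"claw":0.95},{"x":-14,"y":0,"z":0,"ax":0,"ay":0,"az":0,"claw":0.95},{"x":-14,"y":0,"z":0,"ax":0,"ay":0,"az":0,"claw":0.95}])

```text
clock: 18.6
tcp_pos: [451.9, -230.7, 121.4]
orientation: [-0.046, 0.707, -0.046, -0.704]
ft_force: [-1.0, -0.2, -0.3]
grip_width: 80.8
```

```bash
python3 - <<'E'
from h import *
s=ctrl.sense();print(s['tcp_pos'])
w=grab('wrist','w13.png');grab('side','s5.png');grab('scene','g5.png')
E
```

```text
[ 451.88399289 -230.66020154  121.39298697]
```

View pics/w13.png

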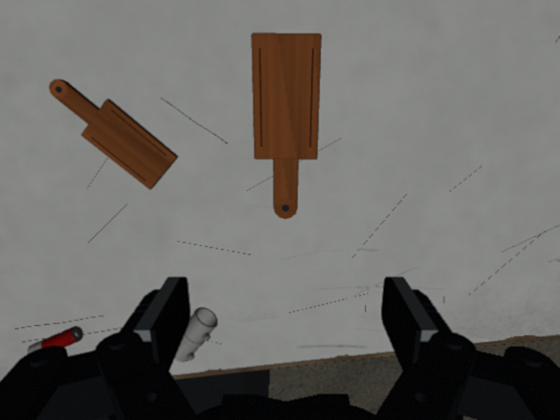

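View pics/s5.png

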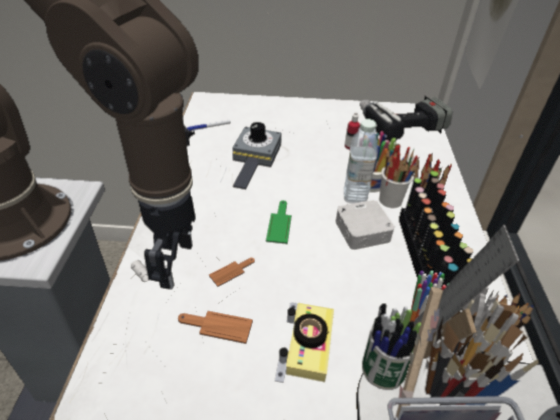

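Wrist view: the tag is free and flat, tip at (285,218) and body from (251,34) to (317,159). The side view shows the carton and tape upright behind the posts. Next I'll turn the tool half round to take the body.

```bash
python3 - <<'E'
from h import *
w=grab('wrist','w14.png')
W=px2z(w,[(285.5,217.5),(251,34),(321,34),(317,159),(253,159)],8);print(W.round(1))
c=W[1:].mean(0);d=c-W[0];print('centre',c.round(1),'len',np.linalg.norm(d),'yaw',np.degrees(np.arctan2(d[1],d[0])))
for t in ((c[0],c[1],110),):shift(t)
s=ctrl.sense();print(s['joint_positions'].round(2))
E
```

```text
[[ 432.1 -226.9    8. ]
 [ 570.3 -220.7    8. ]
 [ 564.  -269.2    8. ]
 [ 477.  -257.5    8. ]
 [ 483.5 -208.1    8. ]]
centre [ 523.7 -238.9    8. ] len 92.3195836807423 yaw -7.439886844295249
shift cm [ 0.76 -0.05 -7.47] tool-y az -97.46 xaxis [-0.0034  0.0012 -1.    ] tcp [ 449.6 -229.7  117.9] t 18.8
[ 0.34  0.34  0.04  1.97 -0.02  0.83 -1.32]
```

apply_moves(commands=[{"x":0,"y":0,"z":-3,"ax":-8,"ay":0,"az":0,"claw":0.95},{"x":0,"y":0,"z":-5,"ax":-16,"ay":0,"az":0,"claw":0.95},{"x":0,"y":0,"z":-7.5,"ax":-24,"ay":0,"az":0,"claw":0.95},{"x":0,"y":0,"z":-7.5,"ax":-32,"ay":0,"az":0,"claw":0.95},{"x":0,"y":0,"z":-7.5,"ax":-40,"ay":0,"az":0,"claw":0.95},{"x":0,"y":0,"z":-7.5,"ax":-48,"ay":0,"az":0,"claw":0.95},{"x":0,"y":0,"z":-7.5,"ax":-56,"ay":0,"az":0,"claw":0.95},{"x":0,"y":0,"z":-7.5,"ax":-64,"ay":0,"az":0,"claw":0.95},{"x":0,"y":0,"z":-7.5,"ax":-72,"ay":0,"az":0,"claw":0.95},{"x":0,"y":0,"z":-7.5,"ax":-80,"ay":0,"az":0,"claw":0.95},{"x":0,"y":0,"z":-7.5,"ax":-88,"ay":0,"az":0,"claw":0.95},{"x":0,"y":0,"z":-7.5,"ax":-96,"ay":0,"az":0,"claw":0.95},{"x":0,"y":0,"z":-7.5,"ax":-104,"ay":0,"az":0,"claw":0.95},{"x":0,"y":0,"z":-7.5,"ax":-112,"ay":0,"az":0,"claw":0.95},{"x":0,"y":0,"z":-7.5,"ax":-120,"ay":0,"az":0,"claw":0.95},{"x":0,"y":0,"z":-7.5,"ax":-128,"ay":0,"az":0,"claw":0.95},{"x":0,"y":0,"z":-7.5,"ax":-136,"ay":0,"az":0,"claw":0.95},{"x":0,"y":0,"z":-7.5,"ax":-144,"ay":0,"az":0,"claw":0.95},{"x":0,"y":0,"z":-7.5,"ax":-152,"ay":0,"az":0,"claw":0.95},{"x":0,"y":0,"z":-7.5,"ax":-160,"ay":0,"az":0,"claw":0.95}])

```text
clock: 20.8
tcp_pos: [524.3, -239.5, 117.7]
orientation: [0.686, 0.166, 0.688, -0.165]
ft_force: [-0.4, 0.1, -1.0]
grip_width: 80.9
```

apply_moves(commands=[{"x":0,"y":0,"z":0,"ax":-8,"ay":0,"az":0,"claw":0.95},{"x":0,"y":0,"z":0,"ax":-16,"ay":0,"az":0,"claw":0.95},{"x":0,"y":0,"z":0,"ax":-20,"ay":0,"az":0,"claw":0.95},{"x":0,"y":0,"z":0,"ax":-20,"ay":0,"az":0,"claw":0.95},{"x":0,"y":0,"z":0,"ax":-20,"ay":0,"az":0,"claw":0.95}])

```text
clock: 21.3
tcp_pos: [524.6, -239.7, 118.4]
orientation: [0.705, 0.047, 0.706, -0.046]
ft_force: [0.9, 0.8, 0.9]
grip_width: 81.0
```

```bash
python3 - <<'E'
from h import *
w=grab('wrist','w15.png')
shift([525,-239,-21]);s=ctrl.sense();print(s['joint_positions'].round(2))
E
```

```text
shift cm [13.98  0.06  0.03] tool-y az 82.41 xaxis [-0.0013  0.0011 -1.    ] tcp [ 524.8 -239.7  118.8] t 21.35
[ 0.84  0.56 -0.73  1.75  0.43  1.    1.39]
```

View pics/w15.png

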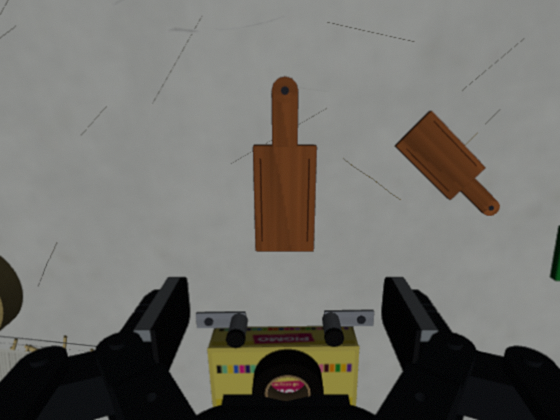

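```bash
python3 - <<'E'
from h import *
w=grab('wrist')
print(proj(w,[[524.8,-239.7,8]]))
W=px2z(w,[(285,76.5),(254,145),(316.5,145),(314,251),(256,251)],8);print(W.round(1))
c=W[1:].mean(0);d=c-W[0];print('centre',c.round(1),'len',np.linalg.norm(d),'yaw',np.degrees(np.arctan2(d[1],d[0])))
s=ctrl.sense();V=np.array(w['view']);print((-V[:3,:3].T@V[:3,3]-s['tcp_pos']).round(1),V[2,:3])
shift([c[0],c[1],-21])
E
```

```text
[[284.60354755 197.76194617]]
[[ 433.8 -227.2    8. ]
 [ 479.6 -257.5    8. ]
 [ 486.  -209.6    8. ]
 [ 574.9 -221.1    8. ]
 [ 568.4 -270.1    8. ]]
centre [ 527.2 -239.6    8. ] len 94.2710947448469 yaw -7.5445464028248725
[-80.8  11.2 166.7] [ 0.31252793 -0.04079301 -0.94903226]
shift cm [14.    0.04  0.23] tool-y az 82.44 xaxis [-9.e-04  7.e-04 -1.e+00] tcp [ 525.  -239.8  119. ] t 21.4
```

apply_moves(commands=[{"x":5,"y":0,"z":0.1,"ax":0,"ay":0,"az":0,"claw":0.95},{"x":10,"y":0,"z":0.1,"ax":0,"ay":0,"az":0,"claw":0.95},{"x":13,"y":0,"z":0.1,"ax":0,"ay":0,"az":0,"claw":0.9},{"x":13.9,"y":0,"z":0.1,"ax":0,"ay":0,"az":0,"claw":0.8},{"x":13.9,"y":0,"z":0.1,"ax":0,"ay":0,"az":0,"claw":0.7},{"x":13.9,"y":0,"z":0.1,"ax":0,"ay":0,"az":0,"claw":0.6},{"x":13.9,"y":0,"z":0.1,"ax":0,"ay":0,"az":0,"claw":0.5},{"x":13.9,"y":0,"z":0.1,"ax":0,"ay":0,"az":0,"claw":0.4},{"x":13.9,"y":0,"z":0.1,"ax":0,"ay":0,"az":0,"claw":0.3},{"x":13.9,"y":0,"z":0.1,"ax":0,"ay":0,"az":0,"claw":0.3}])

```text
clock: 22.4
tcp_pos: [529.5, -240.2, -15.6]
orientation: [0.708, 0.045, 0.703, -0.046]
ft_force: [-1.3, 2.3, 17.7]
grip_width: 25.7
```

```bash
python3 - <<'E'
from h import *
w=grab('wrist','w16.png')
s=ctrl.sense();print(s['ft_force'],s['torque'],s['grip_width']);shift([525,-239,-21])
E
```

```text
[-0.89749329  1.41224756 16.9581825 ] [0.47807752 0.2492467  0.02861932] 25.530185828778684
shift cm [ 0.53  0.06 -0.47] tool-y az 82.54 xaxis [ 0.0063 -0.0019 -1.    ] tcp [ 529.5 -240.2  -15.7] t 22.45
```

View pics/w16.png

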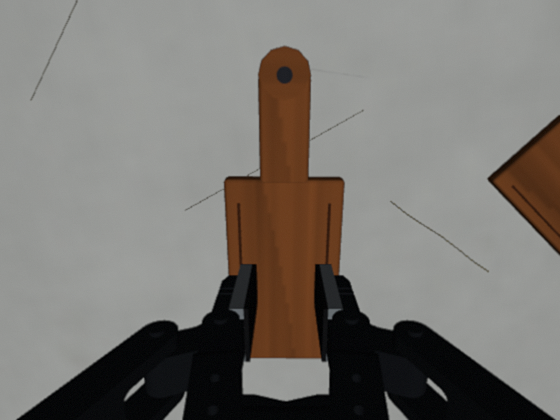

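apply_moves(commands=[{"x":-0.8,"y":0,"z":0,"ax":0,"ay":0,"az":0,"claw":0.35},{"x":-0.8,"y":0,"z":0,"ax":0,"ay":0,"az":0,"claw":0.6},{"x":-0.8,"y":0,"z":0,"ax":0,"ay":0,"az":0,"claw":0.8},{"x":-0.8,"y":0,"z":0,"ax":0,"ay":0,"az":0,"claw":0.85},{"x":0,"y":0,"z":0,"ax":0,"ay":0,"az":0,"claw":0.8},{"x":0.4,"y":0,"z":0,"ax":0,"ay":0,"az":0,"claw":0.75},{"x":0.4,"y":0,"z":0,"ax":0,"ay":0,"az":0,"claw":0.7},{"x":0.4,"y":0,"z":0,"ax":0,"ay":0,"az":0,"claw":0.65},{"x":0.4,"y":0,"z":0,"ax":0,"ay":0,"az":0,"claw":0.6},{"x":0.4,"y":0,"z":0,"ax":0,"ay":0,"az":0,"claw":0.5},{"x":0.4,"y":0,"z":0,"ax":0,"ay":0,"az":0,"claw":0.45}])

```text
clock: 23.55
tcp_pos: [526.4, -240.1, -22.7]
orientation: [0.706, 0.046, 0.706, -0.046]
ft_force: [-1.5, 1.2, 5.4]
grip_width: 47.7
```

```bash
python3 - <<'E'
from h import *
w=grab('wrist','w17.png')
s=ctrl.sense();print(s['ft_force'],s['torque'],s['grip_width']);shift([525,-239,-21])
E
```

```text
[-2.0117647   1.17375093  4.79100886] [0.17528983 0.38814514 0.0356272 ] 48.02830619685399
shift cm [-0.17  0.09 -0.15] tool-y az 82.54 xaxis [ 3.e-04 -4.e-04 -1.e+00] tcp [ 526.4 -240.1  -22.7] t 23.6
```

View pics/w17.png

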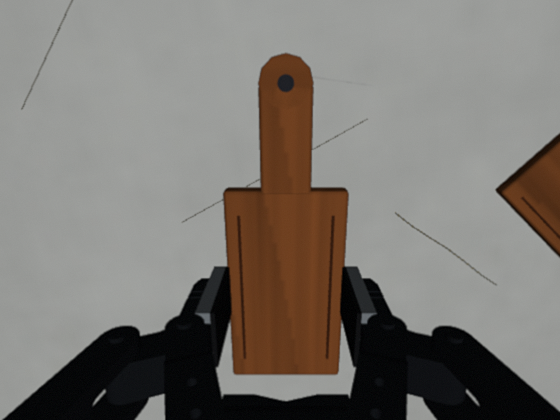

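```bash
python3 - <<'E'
from h import *
shift([497.3,159.6,60],[526.4,-240.1,-24])
E
```

```text
shift cm [-8.42 39.25 -8.07] tool-y az 82.54 xaxis [ 3.e-04 -4.e-04 -1.e+00] tcp [ 526.4 -240.1  -22.7] t 23.6
```

apply_moves(commands=[{"x":-0.5,"y":0,"z":0,"ax":0,"ay":0,"az":0,"claw":0.3},{"x":-1.5,"y":0,"z":0,"ax":0,"ay":0,"az":0,"claw":0.3},{"x":-4,"y":0,"z":0,"ax":0,"ay":0,"az":0,"claw":0.3},{"x":-8,"y":0,"z":0,"ax":0,"ay":0,"az":0,"claw":0.3},{"x":-8,"y":0,"z":0,"ax":0,"ay":0,"az":0,"claw":0.3}])

```text
clock: 24.1
tcp_pos: [529.8, -240.4, 62.2]
orientation: [0.708, 0.045, 0.703, -0.047]
ft_force: [1.1, 1.0, -0.4]
grip_width: 47.6
```

```bash
python3 - <<'E'
from h import *
w=grab('wrist','w18.png')
s=ctrl.sense();print(s['ft_force'],s['torque'],s['grip_width']);shift([497.3,159.6,60])
E
```

```text
[-0.56632731 -1.14790851 -0.65122054] [0.0403567  0.02051219 0.00759396] 47.634336013740935
shift cm [-0.1  39.27 -8.3 ] tool-y az 82.52 xaxis [ 0.0052 -0.002  -1.    ] tcp [ 528.5 -240.6   59.9] t 24.15
```

View pics/w18.png

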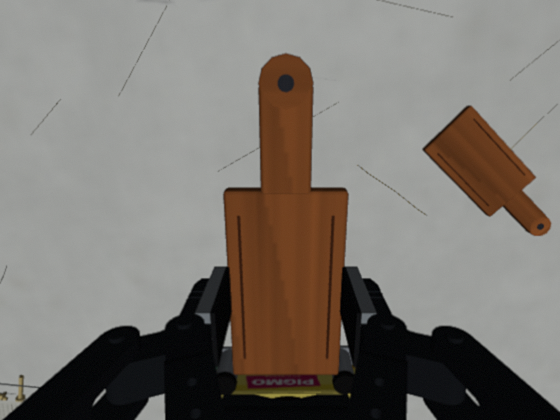

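apply_moves(commands=[{"x":0,"y":4,"z":-1,"ax":8,"ay":0,"az":0,"claw":0.3},{"x":0,"y":8,"z":-2,"ax":16,"ay":0,"az":0,"claw":0.3},{"x":0,"y":12,"z":-3,"ax":24,"ay":0,"az":0,"claw":0.3},{"x":0,"y":16,"z":-4,"ax":32,"ay":0,"az":0,"claw":0.3},{"x":0,"y":20,"z":-5,"ax":40,"ay":0,"az":0,"claw":0.3},{"x":0,"y":24,"z":-6,"ax":48,"ay":0,"az":0,"claw":0.3},{"x":0,"y":28,"z":-7,"ax":56,"ay":0,"az":0,"claw":0.3},{"x":0,"y":32,"z":-8,"ax":64,"ay":0,"az":0,"claw":0.3},{"x":0,"y":35,"z":-8.1,"ax":72,"ay":0,"az":0,"claw":0.3},{"x":0,"y":37,"z":-8.1,"ax":80,"ay":0,"az":0,"claw":0.3},{"x":0,"y":39.2,"z":-8.1,"ax":88,"ay":0,"az":0,"claw":0.3},{"x":0,"y":39.2,"z":-8.1,"ax":93.5,"ay":0,"az":0,"claw":0.3},{"x":0,"y":39.2,"z":-8.1,"ax":93.5,"ay":0,"az":0,"claw":0.3},{"x":0,"y":39.2,"z":-8.1,"ax":93.5,"ay":0,"az":0,"claw":0.3},{"x":0,"y":39.2,"z":-8.1,"ax":93.5,"ay":0,"az":0,"claw":0.3}])

```text
clock: 25.65
tcp_pos: [496.7, 158.3, 56.5]
orientation: [-0.45, -0.545, -0.45, 0.545]
ft_force: [1.1, -0.3, -1.3]
grip_width: 47.9
```

```bash
python3 - <<'E'
from h import *
w=grab('wrist','w19.png')
s=ctrl.sense();print(s['ft_force'],s['grip_width'],s['joint_positions'].round(2));shift([497.3,159.6,0])
E
```

```text
[-0.10902869 -0.07207859  0.09025194] 47.422269186693846 [-0.19  0.47 -0.3   1.97  0.2   0.73 -0.8 ]
shift cm [ 5.65  0.02 -0.15] tool-y az -10.93 xaxis [-4.e-04 -4.e-04 -1.e+00] tcp [496.8 158.2  56.5] t 25.7
```

View pics/w19.png

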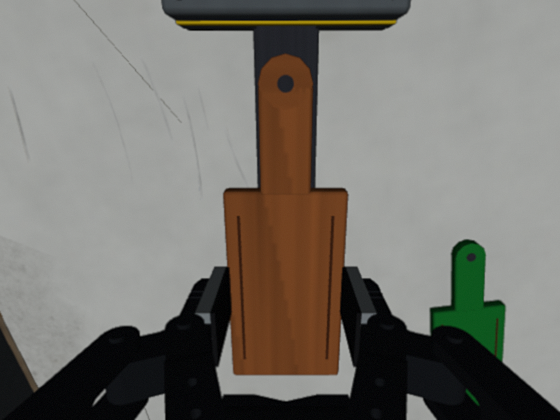

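apply_moves(commands=[{"x":3,"y":0,"z":0,"ax":0,"ay":0,"az":0,"claw":0.3},{"x":5.5,"y":0,"z":0,"ax":0,"ay":0,"az":0,"claw":0.3},{"x":6.5,"y":0,"z":0,"ax":0,"ay":0,"az":0,"claw":0.3},{"x":6.8,"y":0,"z":0,"ax":0,"ay":0,"az":0,"claw":0.3},{"x":6.8,"y":0,"z":0,"ax":0,"ay":0,"az":0,"claw":0.3},{"x":6.8,"y":0,"z":0,"ax":0,"ay":0,"az":0,"claw":0.3}])

```text
clock: 26.3
tcp_pos: [497.6, 159.3, -10.4]
orientation: [0.45, 0.546, 0.45, -0.545]
ft_force: [0.7, 0.1, -0.3]
grip_width: 47.4
```

```bash
python3 - <<'E'
from h import *
w=grab('wrist','w20.png');a=grab('side','s6.png');
b=cv2.imread('pics/s6.png');cv2.imwrite('pics/s6c.png',cv2.resize(b[110:220,200:310],(600,600),interpolation=cv2.INTER_CUBIC))
s=ctrl.sense();print(s['ft_force'],s['grip_width']);shift([497.3,159.6,0])
E
```

```text
[-0.39512523  0.13247338 -0.25976044] 47.42515475140291
shift cm [-1.04 -0.03 -0.02] tool-y az -10.97 xaxis [ 1.5e-03  5.0e-04 -1.0e+00] tcp [497.6 159.3 -10.4] t 26.4
```

View pics/w20.png

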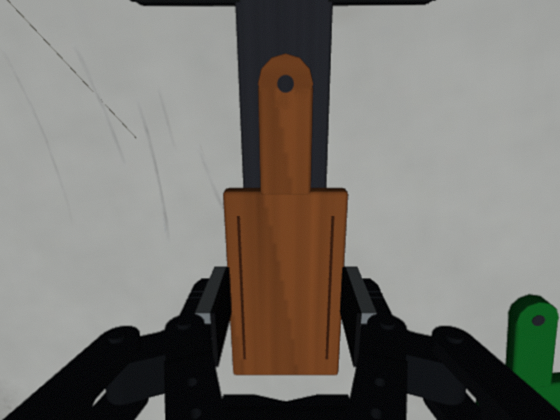

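View pics/s6c.png

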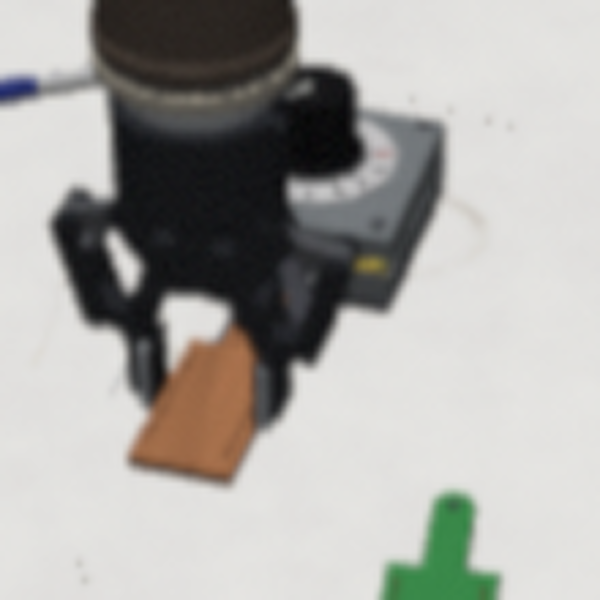

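apply_moves(commands=[{"x":0,"y":0,"z":-0.6,"ax":0,"ay":0,"az":0,"claw":0.3},{"x":0,"y":0,"z":-1.3,"ax":0,"ay":0,"az":0,"claw":0.3},{"x":0,"y":0,"z":-2.0,"ax":0,"ay":0,"az":0,"claw":0.3},{"x":0,"y":0,"z":-2.7,"ax":0,"ay":0,"az":0,"claw":0.3},{"x":0,"y":0,"z":-3.4,"ax":0,"ay":0,"az":0,"claw":0.3},{"x":0,"y":0,"z":-4.0,"ax":0,"ay":0,"az":0,"claw":0.3},{"x":0,"y":0,"z":-4.0,"ax":0,"ay":0,"az":0,"claw":0.3},{"x":0.2,"y":0,"z":-4.0,"ax":0,"ay":0,"az":0,"claw":0.3},{"x":0.4,"y":0,"z":-4.0,"ax":0,"ay":0,"az":0,"claw":0.3},{"x":0.4,"y":0,"z":-4.0,"ax":0,"ay":0,"az":0,"claw":0.3}])

```text
clock: 27.4
tcp_pos: [504.5, 198.0, -14.8]
orientation: [-0.45, -0.546, -0.45, 0.546]
ft_force: [-1.8, -0.2, 10.4]
grip_width: 47.3
```

```bash
python3 - <<'E'
from h import *
w=grab('wrist','w21.png')
s=ctrl.sense();print(s['ft_force'],s['grip_width'],s['torque']);shift([497.3,159.6,0])
E
```

```text
[-2.52512757 -1.03456252  9.42793098] 47.439929548808166 [-0.14794815  0.59061791  0.03585222]
shift cm [-1.47  0.02  3.91] tool-y az -10.99 xaxis [ 3.e-04 -3.e-04 -1.e+00] tcp [504.5 198.  -14.7] t 27.45
```

View pics/w21.png

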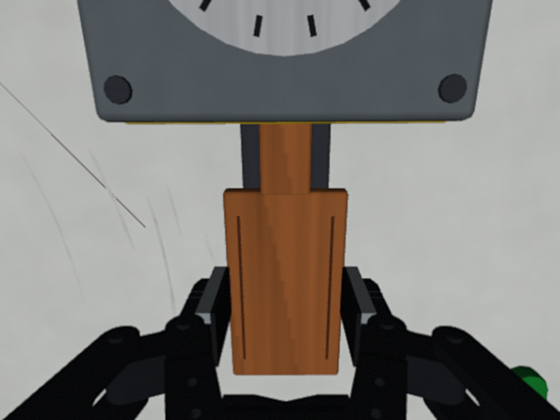

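apply_moves(commands=[{"x":-0.2,"y":0,"z":-0.3,"ax":0,"ay":0,"az":0,"claw":0.3},{"x":-0.2,"y":0,"z":-0.5,"ax":0,"ay":0,"az":0,"claw":0.3},{"x":-0.2,"y":0,"z":-0.7,"ax":0,"ay":0,"az":0,"claw":0.3},{"x":-0.2,"y":0,"z":-0.8,"ax":0,"ay":0,"az":0,"claw":0.3},{"x":-0.2,"y":0,"z":-0.8,"ax":0,"ay":0,"az":0,"claw":0.3}])

```text
clock: 27.95
tcp_pos: [506.0, 206.4, -13.5]
orientation: [-0.45, -0.545, -0.45, 0.546]
ft_force: [-0.2, 0.2, -0.6]
grip_width: 47.4
```

apply_moves(commands=[{"x":0,"y":0,"z":-0.1,"ax":0,"ay":0,"az":0,"claw":0.3},{"x":0,"y":0,"z":-0.2,"ax":0,"ay":0,"az":0,"claw":0.3},{"x":0,"y":0,"z":-0.2,"ax":0,"ay":0,"az":0,"claw":0.3}])

```text
clock: 28.25
tcp_pos: [506.4, 208.3, -13.3]
orientation: [0.45, 0.546, 0.45, -0.545]
ft_force: [-0.3, 0.6, -0.8]
grip_width: 47.5
```

apply_moves(commands=[{"x":0,"y":0,"z":-0.1,"ax":0,"ay":0,"az":0,"claw":0.3},{"x":0,"y":0,"z":-0.1,"ax":0,"ay":0,"az":0,"claw":0.3}])

```text
clock: 28.45
tcp_pos: [506.6, 209.3, -13.3]
orientation: [0.45, 0.546, 0.45, -0.545]
ft_force: [0.0, 0.4, 0.1]
grip_width: 47.7
```

apply_moves(commands=[{"x":0,"y":0,"z":-0.1,"ax":0,"ay":0,"az":0,"claw":0.3},{"x":0,"y":0,"z":-0.1,"ax":0,"ay":0,"az":0,"claw":0.3}])

```text
clock: 28.65
tcp_pos: [506.9, 210.3, -13.3]
orientation: [0.45, 0.546, 0.45, -0.545]
ft_force: [0.0, -0.6, 0.2]
grip_width: 47.6
```

apply_moves(commands=[{"x":0,"y":0,"z":-0.1,"ax":0,"ay":0,"az":0,"claw":0.3},{"x":0,"y":0,"z":-0.1,"ax":0,"ay":0,"az":0,"claw":0.3}])

```text
clock: 28.85
tcp_pos: [507.0, 211.3, -13.3]
orientation: [0.45, 0.545, 0.45, -0.545]
ft_force: [0.2, -0.2, -0.3]
grip_width: 47.8
```

apply_moves(commands=[{"x":0,"y":0,"z":-0.1,"ax":0,"ay":0,"az":0,"claw":0.3},{"x":0,"y":0,"z":-0.1,"ax":0,"ay":0,"az":0,"claw":0.3}])

```text
clock: 29.05
tcp_pos: [507.0, 211.7, -13.4]
orientation: [-0.45, -0.545, -0.45, 0.546]
ft_force: [-0.5, -1.2, -0.8]
grip_width: 47.7
```

apply_moves(commands=[{"x":0,"y":0,"z":-0.1,"ax":0,"ay":0,"az":0,"claw":0.3},{"x":0,"y":0,"z":-0.1,"ax":0,"ay":0,"az":0,"claw":0.3}])

```text
clock: 29.25
tcp_pos: [507.0, 211.9, -13.6]
orientation: [-0.45, -0.545, -0.45, 0.546]
ft_force: [-1.3, -5.4, 0.0]
grip_width: 47.4
```

apply_moves(commands=[{"x":0.1,"y":0,"z":0,"ax":0,"ay":0,"az":0,"claw":0.3},{"x":0.15,"y":0,"z":0,"ax":0,"ay":0,"az":0,"claw":0.3},{"x":0.15,"y":0,"z":0,"ax":0,"ay":0,"az":0,"claw":0.3}])

```text
clock: 29.55
tcp_pos: [507.1, 211.9, -14.6]
orientation: [-0.45, -0.545, -0.449, 0.546]
ft_force: [-1.7, -6.2, 5.2]
grip_width: 47.5
```

```bash
python3 - <<'E'
from h import *
w=grab('wrist','w22.png');shift([506.9,211,0])
E
```

```text
shift cm [-1.46 -0.    0.1 ] tool-y az -11.01 xaxis [-6.0e-04 -1.5e-03 -1.0e+00] tcp [507.1 211.9 -14.6] t 29.6
```

View pics/w22.png

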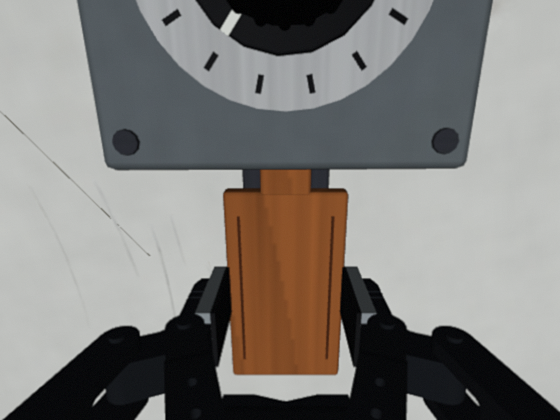

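apply_moves(commands=[{"x":0,"y":0,"z":0,"ax":0,"ay":0,"az":0,"claw":0.62},{"x":0,"y":0,"z":0,"ax":0,"ay":0,"az":0,"claw":0.7},{"x":0,"y":0,"z":0,"ax":0,"ay":0,"az":0,"claw":0.85},{"x":-0.5,"y":0,"z":0,"ax":0,"ay":0,"az":0,"claw":0.95},{"x":-2,"y":0,"z":0,"ax":0,"ay":0,"az":0,"claw":0.95},{"x":-6,"y":0,"z":0,"ax":0,"ay":0,"az":0,"claw":0.95},{"x":-11,"y":0,"z":0,"ax":0,"ay":0,"az":0,"claw":0.95},{"x":-15,"y":0,"z":0,"ax":0,"ay":0,"az":0,"claw":0.95},{"x":-15,"y":0,"z":0,"ax":0,"ay":0,"az":0,"claw":0.95},{"x":-15,"y":0,"z":0,"ax":0,"ay":0,"az":0,"claw":0.95}])

```text
clock: 30.6
tcp_pos: [508.0, 213.5, 136.5]
orientation: [0.45, 0.546, 0.45, -0.545]
ft_force: [0.6, -0.8, -0.9]
grip_width: 81.4
```

```bash
python3 - <<'E'
from h import *
w=grab('wrist','w23.png')
a=cv2.imread('pics/w23.png');cv2.imwrite('pics/w23c.png',cv2.resize(a[0:300,150:420],(720,600) if 0 else (540,600),interpolation=cv2.INTER_CUBIC))
grab('side','s7.png');b=cv2.imread('pics/s7.png');cv2.imwrite('pics/s7c.png',b)
s=ctrl.sense();print(s['tcp_pos'],s['ft_force'])
E
```

```text
[506.6958392  212.71630111 134.43457824] [ 0.04747364 -0.20796584 -0.27398162]
```

View pics/w23c.png

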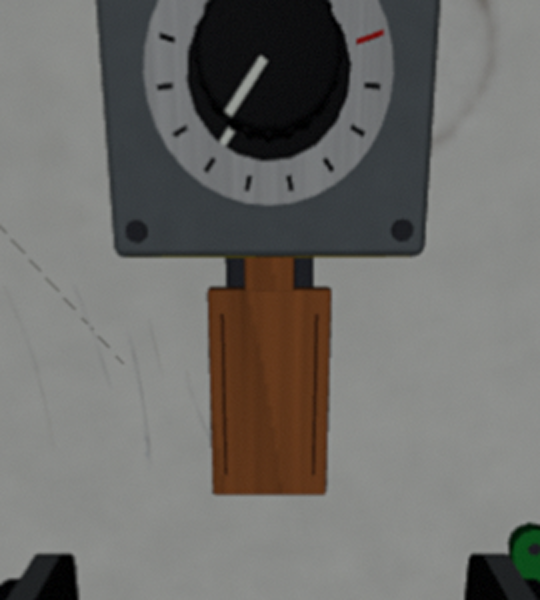

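View pics/s7.png

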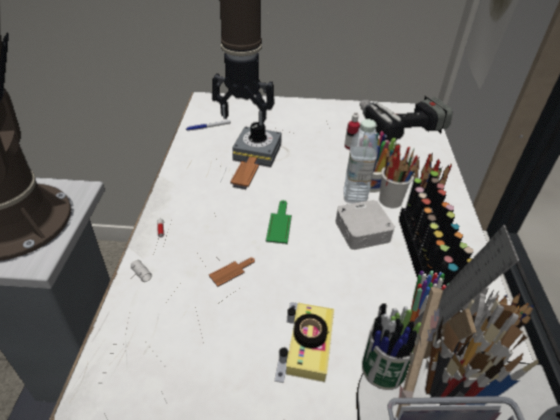

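```bash
python3 - <<'E'
from h import *
w=grab('wrist','w24.png')
u=lambda x,y:(x/2+150-.25,y/2-.25)
R=px2z(w,[u(370,37),u(372,86),u(357,132),u(328,165),u(290,184),u(248,184),u(210,165),u(180,132),u(165,86),u(167,38)],46.5)[:,:2]
c,r=cv2.minEnclosingCircle(R.astype(np.float32));print(c,r)
from scipy.optimize import least_squares
q=least_squares(lambda p:np.hypot(*(R-p[:2]).T)-p[2],[*c,r]).x;print(q)
ang=lambda P:np.degrees(np.arctan2(P[1],P[0]))
a0=[ang(p-q[:2]) for p in R];print(np.round((a0[0]-np.array(a0))%360,1))
L=px2z(w,[u(264,58),u(229,112)],88)[:,:2];print('line',(a0[0]-ang(L[1]-L[0]))%360, 'len',np.hypot(*(L[1]-L[0])))
L2=px2z(w,[u(225,137)],51)[0,:2];print('skirt',(a0[0]-ang(L2-q[:2]))%360)
F=px2z(w,[u(209,289),u(330,289),u(326,493),u(214,493)],16)[:,:2];print(F.round(1))
M=px2z(w,[u(118,252),u(424,252)],46)[:,:2];print(M.round(1))
d=np.array([np.cos(np.radians(79.1)),np.sin(np.radians(79.1))])
print('front->mouth',(M.mean(0)-F[:2].mean(0))@d,'dial->front',(q[:2]-F[:2].mean(0))@d,'dial->body back',(q[:2]-F[2:].mean(0))@d)
print('tag yaw',[np.degrees(np.arctan2(*(F[i]-F[j])[::-1])) for i,j in((0,3),(1,2))],'lat',(F.mean(0)-q[:2])@np.array([-d[1],d[0]]))
E
```

```text
(527.2440795898438, 325.50225830078125) 33.97117614746094
[527.2295387  325.57120415  33.8405165 ]
[  0.   24.1  48.8  72.4  96.3 120.4 144.3 168.3 192.9 216.6]
line 144.56659390651214 len 16.396857646975043
skirt 145.55321179112036
[[490.  258.7]
 [537.1 249.6]
 [520.9 162.8]
 [473.  172.1]]
[[465.  280.8]
 [569.8 260.5]]
front->mouth 16.962391412781805 dial->front 72.72916150798294 dial->body back 160.96489413768228
tag yaw [np.float64(78.86676368928921), np.float64(79.40886740844783)] lat -0.11083521560166432
```

The dial reads 144.5° (six clicks). The tag is straight, with a lateral offset of 0.1 mm and its body edge about 73 mm in front of the dial axis, which is the depth expected at the stop. The carton and tape are upright. Handing in.

```bash
python3 - <<'E'
from workcell import ctrl
s=ctrl.sense();print(s['clock'],s['ft_force'],s['tcp_pos'])
print(ctrl.sign_off())
E
```

```text
30.75 [0.15802711 0.11707336 0.35323   ] [506.528398   212.63644166 134.03106875]
the job is handed in; nothing more can be done
None
```

I handed the job in at 30.75 s of the 72 s allowed. My last checks suggest every condition was met, but the hand-in gave no verdict.

**What I did**
- **Dial:** I turned it back two clicks to its end stop, then clockwise six clicks.
- **Tag out:** I drew it out by its tail between the posts; the carton stayed behind them. I then put the tag down clear of the carton and let go.
- **Tag in:** I took it again across its body and slid it tail first into the throat. At about 5–6 N it met the stop. I lowered it onto the bed, let go and lifted the arm about 150 mm clear.

**Last checks**
- **Dial angle:** it reads 144.5° from the camera, where six clicks is 144°.
- **Tag position:** it is within about 0.3° of straight and 0.1 mm off the centre line.
- **Tag depth:** the dial axis to the front edge of the body measured 72.7 mm, against 73 mm expected. Measured to the mouth or the back edge of the body, it disagreed by about 2 mm, which is about as good as the camera calibration. The felt contact supports the tip being at the stop.
- **Carton and tape:** they look flat and in place in the side view. I did not measure how far the carton moved.

**What went wrong**
- **Fingertip height:** the fingertips are really about 20–25 mm above the reported TCP height. Because of this, two tail grasps and one body grasp closed above the wood, the last pressing on the tag with about 17 N. I lowered the arm and gripped again each time.
- **Refused call:** one move call was refused for missing keys, and nothing moved.

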